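# Load the polishing bowl and set its speed

## Task

The bench polisher has been left switched on. Push its speed lever fully back to idle first, then lift the lid off by its knob and lay it flat on the grey felt mat, knob up; put every hexagonal brass blank into the bowl, seat the lid squarely back on it, and last pull the speed lever until it is in line with the brass setting pointer. Leave the pointer and the other things on the bench as they are.

Things in the scene. Friction and masses are not known exactly. Their poses are not given: they have to be found in the camera images.
- polisher: the polishing bowl, fixed to the bench: a round blue bowl on a grey foot, 180 mm outside, 170 mm inside diameter. Origin: centre of its underside, on the bench, z up. Its flat inner floor is 30 mm and its rim 98 mm above the origin; wall 5 mm. It stands on either the left or the right side of the bench, the mat on the other
- lid: the bowl's loose aluminium lid, 250 g: a disc 188 mm across and 6 mm thick with a black knob in the middle. Under the disc is a flat rubber plug 160 mm across and 8 mm deep that drops into the bowl's mouth (5 mm play all round). Origin: centre of the plug's underside, z up towards the knob; with the lid seated it is 90 mm above the polisher's origin. Disc from 8 to 14 mm above the origin
- lid_knob (a point): the centre of the lid's black knob, an upright cylinder 30 mm across and 18 mm tall on a 16 mm stem; 40 mm above the lid's origin. z along the lid's axis, away from the lid
- mat: a square grey felt mat for the lid, 200 x 200 mm, 4 mm thick, fixed to the bench. Origin: centre of its underside
- controller: the polisher's speed controller, a grey box 70 (x) x 90 (y) x 40 mm tall, fixed to the bench at the middle of its far part, with a dark quadrant plate with white ticks (44 mm radius, top 89 mm above the bench). Origin: centre of its underside. Its x axis points away from the robot (turned up to 0.3 rad); its lever swings in its x-z plane
- lever_pivot (a point): the lever's hinge point, 45 mm above the controller's origin, fixed; axes as the controller's
- lever_knob (a point): the centre of the ball knob (black, 26 mm across) at the lever's end, 95 mm from lever_pivot; the lever is a steel rod 10 mm thick
- lever (a joint): angle of the speed lever, rad, 0 to 1.3. At 0 (idle) it is against its stop and leans 0.65 rad from upright away from the robot (to the controller's +x); it grows as the lever is pulled towards the robot, and is upright at 0.65. Stiff enough to stay where it is left: about 1.6 N at the knob moves it
- pointer (a joint): angle of the setting pointer on the same axis, same zero and sense as the lever's: lever and pointer are in line when the two readings are equal. Stiff, do not move it
- pointer_tip (a point): the ball end of the brass setting pointer beside the quadrant: a brass finger 7 mm thick, its end 60 mm from the hinge axis, 24 mm to the controller's -y side of the lever
- blank1: a hexagonal brass blank, 32 mm across flats (37 mm across corners), 36 mm tall, 120 g, with a small dark drilled centre on top, standing on the bench between bowl and mat. Origin: centre of its underside, z up along it; its flats face 0, 60 and 120 degrees from its x axis. Three to five of the five blanks are there
- blank2: a hexagonal brass blank, 32 mm across flats (37 mm across corners), 36 mm tall, 120 g, with a small dark drilled centre on top, standing on the bench between bowl and mat. Origin: centre of its underside, z up along it; its flats face 0, 60 and 120 degrees from its x axis. Three to five of the five blanks are there
- blank3: a hexagonal brass blank, 32 mm across flats (37 mm across corners), 36 mm tall, 120 g, with a small dark drilled centre on top, standing on the bench between bowl and mat. Origin: centre of its underside, z up along it; its flats face 0, 60 and 120 degrees from its x axis. Three to five of the five blanks are there
- blank4: a hexagonal brass blank, 32 mm across flats (37 mm across corners), 36 mm tall, 120 g, with a small dark drilled centre on top, standing on the bench between bowl and mat. Origin: centre of its underside, z up along it; its flats face 0, 60 and 120 degrees from its x axis. Three to five of the five blanks are there
- blank5: a hexagonal brass blank, 32 mm across flats (37 mm across corners), 36 mm tall, 120 g, with a small dark drilled centre on top, standing on the bench between bowl and mat. Origin: centre of its underside, z up along it; its flats face 0, 60 and 120 degrees from its x axis. Three to five of the five blanks are there
- shank: a brass mouthpiece shank, round, flared and waisted, 30 mm across, 44 mm tall, standing among the blanks; leave it alone (origin: centre of its underside)
- tin: a plain round steel tin, 38 mm across, 22 mm tall, among the blanks; leave it alone (origin: centre of its underside)
- stopper: a round cork stopper, 28 mm across, 30 mm tall, among the blanks; leave it alone (origin: centre of its underside)
- oil: an amber oil bottle, 44 mm across, 110 mm tall, far side of the bench on the left; leave it alone
- hammer: a hammer, 240 mm long, lying at the far side on the right; leave it alone
- driver: a screwdriver, 180 mm long, lying on the left of the bench; leave it alone
- cup: a white cup, 70 mm across, 70 mm tall, standing on the right of the bench; leave it alone
Not all that is in view belongs to the job. What is shaped like the blank4 but orange is not meant. What is shaped like the blank5 but green or pink is not meant.

How it is judged:
By the outcome, as a careful person would: the job done as asked, in the order asked, and still so for the second after the job is handed in, with the robot touching nothing.
Of blank1, blank2, blank3, blank4, blank5 only 3 to 5 are there at a start; the rules pass over those that are not, and their reading is None.
At some moment in a run one of blank1, blank2, blank3, blank4, blank5 may be knocked a few centimetres aside while the robot is not near it.
Once in a run the grip may slacken for a moment while it holds something.
It also fails if it takes over 210 s, if anything falls off the work surface, if the arm or the gripper's body presses on something with over 40 N, if the wrist force passes 120 N, or if a joint passes its speed limit or range.

## Robot

A 6-joint arm with a two-finger parallel gripper is mounted at the origin on the work surface. World frame = base frame: x ahead of the robot, y to its left, z up, the work surface at z = 0. Lengths are in m, angles in rad, forces in N, time in s.
With the tool pointing down it reaches from about 0.25 to 0.775 m from the base axis. Payload 4 kg.
Tool frame: the origin (TCP) lies midway between the tips of the shut fingers; the grasp point (between the pads) lies 19 mm behind it (grip_point_offset is the distance from the TCP to the grasp point, in m); z points along the fingers, y is the line along which they close (so a half turn about z gives the same grasp; the last joint's range is limited). The gripper opens to 94 mm and grips with 3 to 60 N. Pads are 16 mm wide; open, the fingers measure 119 mm over their backs; the gripper's body (75 mm by 177 mm) begins 78 mm behind the grasp point.
Start: joints at [1.057, 0.087, 1.371, -0, 1.684, -0.103], TCP at [0.22, 0.504, 0.206] pointing down, gripper open.
Joint ranges: [-3.1, 3.1], [-0.76, 2.03], [0.27, 2.55], [-1.08, 4.22], [0.17, 2.65], [-2.57, 2.57]. Speed limits (rad/s): [2.79, 2.79, 3.14, 3.14, 3.14, 3.14].

## Interface

Orientations are given as [roll, pitch, yaw] about the fixed x, y, z axes, in that order (R = Rz(yaw) Ry(pitch) Rx(roll)).
In Python, from bench import * gives the robot as it stands.
- The arm moves only by the tool carry_out, never from a script. Its argument "commands" is a list of rows, each a list of 6 numbers: the shift along the tool's x, y, z in m, then the turn, a rotation vector about the tool's x, y, z in rad. In form: [[tx, ty, tz, rx, ry, rz], ...]. A call has exactly 5 rows; each row is the pose to reach, as a shift and turn from the pose commanded when the call began, along the tool's axes at that moment; what a row does not reach only later rows make up. A row lasts 1/10 s, in which the tool goes at most 50 mm and 8.59 degrees, less where a joint would pass 70% of its speed; a pose out of reach is approached as far as the arm can. A call with a gripper value outside its range is refused whole. "jaw" is the opening, from 0 (shut) to 1 (fully open), set as the call begins (left out, the last holds). The fingers move at their own pace and stop on an object; the grip force is fixed at half the most. Time passes only in rows, so rows that repeat a pose let the fingers close, or fill a call up. It gives the time, the measured TCP pose, the force, the opening and the grip force at its end, in the units of the state.
- get_obs(): the state, without advancing time (a new reading comes with each control period).
- snapshot(name): name is "scene" or "top" or "wrist"; returns a dict with "img" (400x640x3 uint8, red, green, blue), "range_z" (400x640 float32, m along the optical axis (not along the pixel's ray), 0 where there is no reading), "fx", "fy", "cx", "cy" (pixels), "R" (3x3) and "t" (3): a world point X has camera coordinates R X + t. Camera axes: x right, y down, z forward; pixel columns grow to the right and rows downward; lengths in m; the calibration is good to about 2 mm. A picture is of the moment at which its call begins.
- close_job(): hands the job in; it is judged then, once.
The state is a dict: "time": time; "joint_positions": joint angles; "qvel": joint speeds; "joint_torque": joint torques, N m; "tool_pos": TCP position; "ee_rot": TCP orientation; "wrist_force": force on the tool from outside, world axes, zero at the start; "wrist_torque": the same for the moment, N m; "width": finger opening in m; "finger_force": force on a finger pad.
Only numpy, scipy, OpenCV 4.12 (cv2) and the standard library are available. Lean on these libraries where they do the work, as an engineer would, in place of code of your own. Each camera call takes 0.05 s, during which the arm holds its last target. There are 200 camera calls.

## Working session

There is one attempt and no reset: what is moved stays moved. The work goes in short steps, Python scripts to look and compute and a tool call to move; the robot and the scene stay as the last step left them, time stands still between calls to the robot, and variables do not carry over. Pictures are saved under pics/ and viewed, at most 14 in all, crops included, and the job is handed in when it is done.

Besides the shell and the picture viewer there is one more tool, called after "Call:" as name([rows], argument=value, ...), one row to a line, values as JSON. carry_out: Moves the arm, as the interface text tells. Its arguments: {"type":"object","properties":{"commands":{"type":"array","items":{"type":"array","items":{"type":"number"}}},"jaw":{"type":"number"}},"required":["commands"]}

```bash
ls; mkdir -p pics; python3 - <<'E'
from bench import *
import cv2,numpy as np,pickle
o=get_obs();print(o)
for n in("scene","top"):
    s=snapshot(n);pickle.dump(s,open(n+'.pkl','wb'));cv2.imwrite(f'pics/{n}0.png',s['img'][:,:,::-1]);print(n,s['fx'],s['R'],s['t'],-s['R'].T@s['t'])
E
```

```text
pics
{'time': 0.0, 'joint_positions': array([ 1.05689080e+00,  8.79538249e-02,  1.37225467e+00,  1.49206933e-05,
        1.68355828e+00, -1.03130410e-01]), 'qvel': array([-1.16457977e-03, -8.20135383e-05,  1.70311279e-03, -2.65585857e-03,
        2.50397684e-03,  9.87900840e-05]), 'joint_torque': array([-1.95696724e-03, -3.40185070e+01, -3.02420533e+01,  7.14432425e-02,
        3.30184749e-02, -1.82909171e-04]), 'tool_pos': array([0.21937493, 0.5037689 , 0.20430459]), 'ee_rot': array([-3.13943162e+00, -2.38570768e-04,  2.73081894e+00]), 'wrist_force': array([1.03635574, 0.01538897, 0.01614012]), 'wrist_torque': array([-0.00709248,  0.04662679, -0.03000542]), 'finger_force': 0.0, 'width': 0.09353841120377125}
scene 477.78423402603755 [[ 2.49981944e-01  9.68250113e-01  8.64036914e-04]
 [ 6.79977220e-01 -1.74920484e-01 -7.12063062e-01]
 [-6.89304002e-01  1.78590434e-01 -7.02114983e-01]] [-0.15383432 -0.29143933  1.85666823] [ 1.51643675 -0.2336118   1.09620432]
top 416.1888688453014 [[-3.99876071e-04 -9.99650580e-01 -2.64302345e-02]
 [-9.98558358e-01  1.81781319e-03 -5.36460779e-02]
 [ 5.36753782e-02  2.63706798e-02 -9.98210169e-01]] [0.04855857 0.54092677 1.26272895] [0.47238891 0.01425928 1.29077089]
```

View pics/scene0.png

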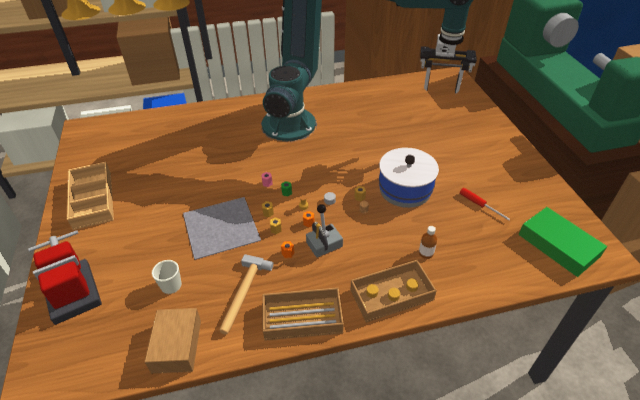

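View pics/top0.png

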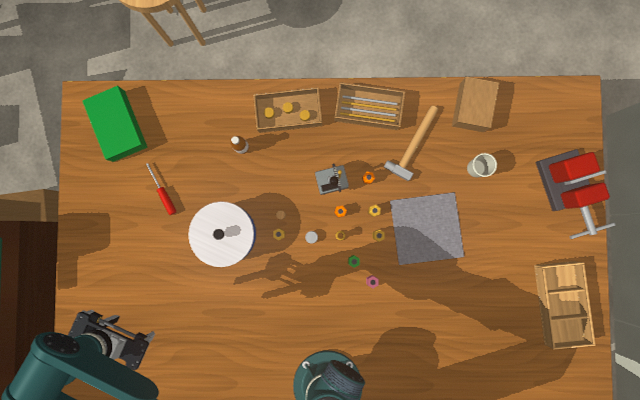

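```bash
cat > h.py <<'E'
import numpy as np,cv2,pickle
from scipy.spatial.transform import Rotation as Ro
def ray(s,u,v):
    d=s['R'].T@np.array([(u-s['cx'])/s['fx'],(v-s['cy'])/s['fy'],1]);return -s['R'].T@s['t'],d
def onz(s,u,v,z):
    c,d=ray(s,u,v);return c+d*(z-c[2])/d[2]
def proj(s,X):
    p=s['R']@np.asarray(X)+s['t'];return s['fx']*p[0]/p[2]+s['cx'],s['fy']*p[1]/p[2]+s['cy']
def pts(s):
    v,u=np.mgrid[:400,:640];z=s['range_z'];P=np.stack([(u-s['cx'])/s['fx']*z,(v-s['cy'])/s['fy']*z,z],-1)
    return (P-s['t'])@s['R']
E
python3 - <<'E'
from h import *
S=pickle.load(open('scene.pkl','rb'));T=pickle.load(open('top.pkl','rb'))
a=cv2.resize(T['img'][155:295,265:400,::-1],None,fx=4,fy=4,interpolation=cv2.INTER_CUBIC)[:560]
b=cv2.resize(S['img'][165:265,250:380,::-1],None,fx=6,fy=6,interpolation=cv2.INTER_CUBIC)
cv2.imwrite('pics/a.png',a);cv2.imwrite('pics/b.png',b)
for n,s in(('T',T),('S',S)):
    P=pts(s);h=cv2.cvtColor(s['img'],cv2.COLOR_RGB2HSV)
    X,Y,Z=P[...,0],P[...,1],P[...,2]
    m=((s['range_z']>0)&(Z>.015)&(Z<.06)&(X>.2)&(X<.62)&(Y>-.2)&(Y<.2)).astype(np.uint8)
    k,l,st,c=cv2.connectedComponentsWithStats(m)
    for i in range(1,k):
        if st[i,4]>15:q=l==i;t=q&(Z>np.percentile(Z[q],95)-.004);print(n,c[i].round(),st[i,4],P[t].mean(0).round(4),'hsv',np.median(h[q],0))
P=pts(T);Z=P[...,2]
for u,v in((222,200),(219,234),(330,180)):print(P[v,u])
m=(Z>.085)&(Z<.125)&(P[...,0]<.75);m&=(P[...,1]>.1)&(P[...,1]<.4)&(P[...,0]>.2)
(c,r)=cv2.minEnclosingCircle(np.argwhere(m)[:,::-1].astype(np.float32));print(c,r,onz(T,*c,.104))
g=cv2.cvtColor(T['img'],cv2.COLOR_RGB2HSV)
m=((g[...,1]<50)&(g[...,2]>50)).astype(np.uint8);m[:,:380]=0;m[:,475:]=0;m[:185]=0;m[272:]=0
m=cv2.morphologyEx(m,cv2.MORPH_OPEN,np.ones((7,7)))
r=cv2.minAreaRect(np.argwhere(m)[:,::-1].astype(np.float32));print(r,onz(T,*r[0],.004));print([onz(T,*q,.004).round(3) for q in cv2.boxPoints(r)])
E
```

```text
T [326. 187.] 219 [0.6003 0.0014 0.0439] hsv [ 18.  30. 111.]
T [343. 184.] 68 [ 0.609  -0.0486  0.0428] hsv [ 26.  15. 105.]
T [368. 181.] 26 [ 0.6173 -0.1242  0.038 ] hsv [ 15.5 255.  244. ]
T [374. 210.] 105 [ 0.5281 -0.1427  0.0383] hsv [ 20. 185. 212.]
T [340. 211.] 101 [ 0.5259 -0.0401  0.038 ] hsv [ 16. 255. 238.]
T [280. 215.] 67 [0.5139 0.1403 0.0331] hsv [ 15. 138. 143.]
T [278. 234.] 104 [0.4577 0.1461 0.0381] hsv [ 20.  173.  148.5]
T [311. 237.] 120 [0.4472 0.0485 0.0228] hsv [ 23.   8. 185.]
T [378. 235.] 107 [ 0.4517 -0.1549  0.0382] hsv [ 20. 179. 147.]
T [340. 233.] 16 [ 0.4582 -0.04    0.0181] hsv [ 19.  183.5 152.5]
T [353. 261.] 108 [ 0.3756 -0.0794  0.038 ] hsv [ 57.  141.  107.5]
T [372. 282.] 114 [ 0.3139 -0.1347  0.0381] hsv [173. 115. 178.]
S [266. 177.] 98 [ 0.3177 -0.1319  0.0375] hsv [173. 132. 151.]
S [286. 186.] 103 [ 0.3797 -0.0774  0.0381] hsv [ 62. 164.  81.]
S [360. 191.] 110 [0.4609 0.1493 0.0374] hsv [ 18.  181.  119.5]
S [329. 196.] 89 [0.4522 0.0501 0.0241] hsv [ 15.  11. 189.]
S [303. 202.] 34 [ 0.464  -0.0405  0.0394] hsv [ 19. 186. 130.]
S [26
[... 200 characters left out ...]
118 [ 0.5327 -0.1413  0.0377] hsv [ 19.  185.  175.5]
S [331. 228.] 82 [0.6024 0.0124 0.0423] hsv [ 15.   34.5 123. ]
S [311. 233.] 82 [ 0.6028 -0.0354  0.0554] hsv [45. 13. 95.]
S [286. 242.] 17 [ 0.617  -0.1233  0.0361] hsv [ 13. 217. 230.]
[5.62135174e-01 3.26332432e-01 2.85564391e-04]
[0.45781278 0.30015996 0.13883992]
[ 0.60645787 -0.00830126  0.14799471]
(224.5, 201.5) 65.51727294921875 [0.55058511 0.29397449 0.104     ]
((426.556884765625, 228.3152618408203), (64.94544982910156, 65.84124755859375), 82.64761352539062) [ 0.47345779 -0.30651053  0.004     ]
[array([ 0.56 , -0.195,  0.004]), array([ 0.585, -0.395,  0.004]), array([ 0.388, -0.417,  0.004]), array([ 0.362, -0.218,  0.004])]
```

View pics/a.png

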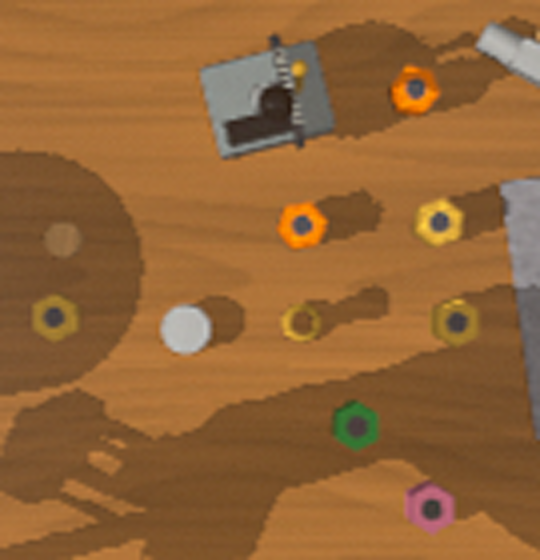

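View pics/b.png

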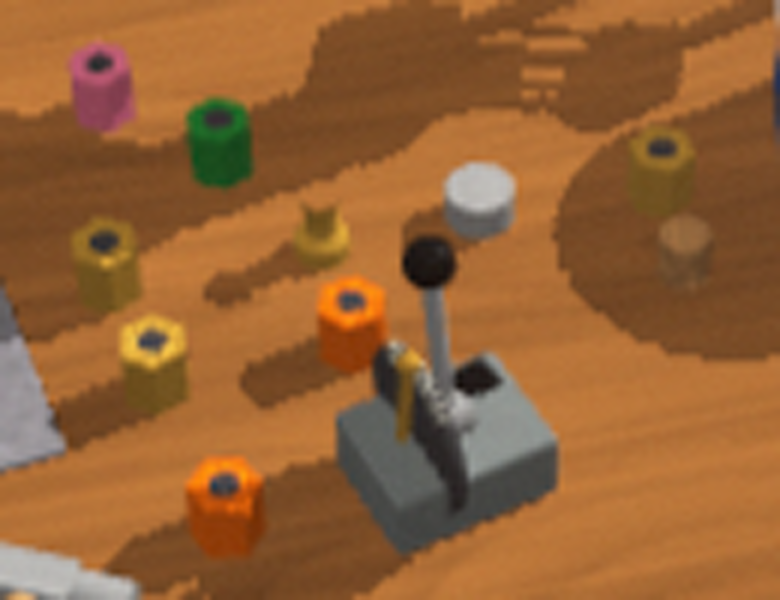

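The scene shows brass blanks at top px (278,234), (374,210) and (378,235). Their hexagonal brass tops with a drilled centre fit the description. The orange (340,211) and (368,181), green (353,261) and pink (372,282) pieces are decoys. The round shank is at (340,235), the tin at (312,237) and the stopper at (281,214). The enlarged crops confirm this. Next I'll measure the lid, controller, lever and pointer.

```bash
cat >> h.py <<'E'
def tri(sa,a,sb,b):
    c1,d1=ray(sa,*a);c2,d2=ray(sb,*b);d1/=np.linalg.norm(d1);d2/=np.linalg.norm(d2)
    k=np.linalg.lstsq(np.stack([d1,-d2],1),c2-c1,rcond=None)[0];p,q=c1+k[0]*d1,c2+k[1]*d2
    return (p+q)/2,np.linalg.norm(p-q)
def blob(s,f,box,big=True):
    h=cv2.cvtColor(s['img'],cv2.COLOR_RGB2HSV).astype(int);m=f(h).astype(np.uint8);k=np.zeros_like(m);x0,y0,x1,y1=box;k[y0:y1,x0:x1]=1;m*=k
    n,l,st,c=cv2.connectedComponentsWithStats(m);i=1+np.argmax(st[1:,4]);return (l==i).astype(np.uint8),c[i],st[i]
E
python3 - <<'E'
from h import *
S=pickle.load(open('scene.pkl','rb'));T=pickle.load(open('top.pkl','rb'))
w=lambda h:(h[...,1]<40)&(h[...,2]>120)
for s,b in((T,(180,190,265,275)),(S,(370,140,445,200))):
    m,c,st=blob(s,w,b);co=max(cv2.findContours(m,0,1)[0],key=cv2.contourArea);e=cv2.fitEllipse(cv2.convexHull(co));
    P=np.array([onz(s,*p[0],.104) for p in cv2.convexHull(co)]);(x,y),r=cv2.minEnclosingCircle(P[:,:2].astype(np.float32));print('lid',x,y,r,st)
k=lambda h:h[...,2]<60
kt=blob(T,k,(205,222,226,246));ks=blob(S,k,(400,150,420,168));print('knob',kt[1:],ks[1:],tri(T,kt[1],S,ks[1]),onz(T,*kt[1],.139))
lt=(333.5,180.3);ls=(321.4,208.6)
# lever ball circle
for s,b in((T,(329,174,339,188)),(S,(316,203,328,216))):
    m,c,st=blob(s,k,b);print('ball',c,st)
y=lambda h:(h[...,0]>15)&(h[...,0]<28)&(h[...,1]>140)&(h[...,2]>110)
for s,b in((T,(336,168,344,180)),(S,(314,220,324,242))):
    m,c,st=blob(s,y,b);print('ptr',c,st);print(m[st[1]:st[1]+st[3],st[0]:st[0]+st[2]])
P=pts(T);Z=P[...,2];m=(abs(Z-.04)<.006)&(abs(P[...,0]-.6)<.08)&(abs(P[...,1]+.02)<.06)
q=P[m][:,:2].astype(np.float32);print('ctrl',cv2.minAreaRect(q))
E
```

```text
lid 0.45811372995376587 0.3039105534553528 0.09424576908349991 [ 189  202   65   65 3239]
lid 0.46302229166030884 0.30578896403312683 0.09488604962825775 [ 380  148   59   39 1722]
knob (array([221.61538462, 232.84615385]), array([219, 230,   5,   8,  13], dtype=int32)) (array([409.44067797, 159.45762712]), array([406, 156,   8,   8,  59], dtype=int32)) (array([0.46237177, 0.30001753, 0.13098753]), np.float64(0.010580756674004028)) [0.46101367 0.2928447  0.139     ]
ball [334.13461538 181.53846154] [331 177   7  11  52]
ball [320.9245283  208.37735849] [317 205   9   8  53]
ptr [339.5        171.85714286] [338 170   4   5  14]
[[0 1 1 0]
 [1 1 1 1]
 [1 1 1 1]
 [0 1 1 0]
 [0 1 1 0]]
ptr [317.81818182 224.81818182] [316 223   4   4  11]
[[0 0 1 0]
 [0 1 1 1]
 [1 1 1 1]
 [0 1 1 1]]
ctrl ((0.5873430371284485, -0.02189440280199051), (0.1419757604598999, 0.08941285312175751), 13.624465942382812)
```

```bash
python3 - <<'E'
from h import *
S=pickle.load(open('scene.pkl','rb'));T=pickle.load(open('top.pkl','rb'))
cs=[onz(T,265-.4+x/4,155-.4+y/4,.04) for x,y in((200,70),(315,42),(333,130),(222,158))]
c2=[onz(S,250-.4+x/6,165-.4+y/6,.04) for x,y in((337,410),(487,353),(557,432),(403,513))]
for c in(cs,c2):
    c=np.array(c);print(c.round(4),c.mean(0));
    e=c[np.argmin(c[:,1])]-c.mean(0)
b,e=tri(T,(333.8,180.5),S,(321,208));print('ball',b,e)
p,e2=tri(T,(339.5,171.8),S,(317.8,224.3));print('tip',p,e2)
w=snap=None
for yaw in(.2,.24,.28):
  R=np.array([[np.cos(yaw),np.sin(yaw)],[-np.sin(yaw),np.cos(yaw)]])
  for o in(np.array(cs).mean(0),np.array(c2).mean(0)):
    print(yaw,[ (R@(q[:2]-o[:2])).round(4) for q in(b,p)],[round(.65-np.arctan2((R@(q[:2]-o[:2]))[0],q[2]-.045),3) for q in(b,p)])
from bench import *
s=snapshot('wrist');o=get_obs();Rt=Ro.from_euler('xyz',o['ee_rot']).as_matrix()
print('cam in tool',Rt.T@(-s['R'].T@s['t']-o['tool_pos']),'axes',(Rt.T@s['R'].T).round(3),s['fx'])
print(Rt.round(3))
E
```

```text
[[ 0.6433  0.036   0.04  ]
 [ 0.6642 -0.0509  0.04  ]
 [ 0.5975 -0.0641  0.04  ]
 [ 0.5765  0.0195  0.04  ]] [ 0.62037295 -0.01485232  0.04      ]
[[ 0.6018 -0.0619  0.04  ]
 [ 0.5836  0.0188  0.04  ]
 [ 0.6423  0.0385  0.04  ]
 [ 0.6728 -0.0459  0.04  ]] [ 0.62509627 -0.01264838  0.04      ]
ball [ 0.60651209 -0.01765706  0.13815163] 0.002854742795298973
tip [ 0.63529572 -0.03464879  0.105699  ] 0.0034988547582279978
0.2 [array([-0.0141,  0.    ]), array([ 0.0107, -0.0224])] [np.float64(0.801), np.float64(0.476)]
0.2 [array([-0.0192, -0.0012]), array([ 0.0056, -0.0236])] [np.float64(0.853), np.float64(0.558)]
0.24 [array([-0.0141,  0.0006]), array([ 0.0098, -0.0228])] [np.float64(0.801), np.float64(0.49)]
0.24 [array([-0.0192, -0.0004]), array([ 0.0047, -0.0238])] [np.float64(0.854), np.float64(0.573)]
0.28 [array([-0.0141,  0.0011]), array([ 0.0089, -0.0231])] [np.float64(0.8), np.float64(0.505)]
0.28 [array([-0.0192,  0.0003]), array([ 0.0037, -0.024 ])] [np.float64(0.854), np.float64(0.589)]
cam in tool [ 0.08441717  0.00028419 -0.17831597] axes [[-0.    -0.957 -0.289]
 [ 1.     0.    -0.   ]
 [ 0.    -0.289  0.957]] 332.754994294156
[[-0.917  0.399 -0.001]
 [ 0.399  0.917 -0.001]
 [ 0.    -0.002 -1.   ]]
```

```bash
cat >> h.py <<'E'
def plan(*tg,start=None):
    # tg: (x,y,z,yaw[,rx tilt about tool]) ; prints shift+rotvec in the tool frame at each call's start
    from bench import get_obs
    o=get_obs();p=np.array(o['tool_pos']);R=Ro.from_euler('xyz',o['ee_rot'])
    print('now',p.round(4),R.as_euler('xyz').round(3),'j6',o['joint_positions'].round(2),'t',o['time'],'w',round(o['width'],4))
    if start is not None:p=np.array(start[:3]);R=Ro.from_euler('xyz',[np.pi,0,start[3]])
    for t in tg:
        q=np.array(t[:3]);Q=Ro.from_euler('xyz',[np.pi,0,t[3]])
        d=R.inv().apply(q-p);r=(R.inv()*Q).as_rotvec()
        print(t,'->',d.round(4).tolist(),r.round(3).tolist(),'dist',np.linalg.norm(d).round(3),'rows',int(np.ceil(max(np.linalg.norm(d)/.05,np.linalg.norm(r)/.15))))
        p,R=q,Q
E
python3 -c "
from h import *
plan((.36,.30,.24,3.0),(.50,.08,.24,-2.9),(.539,-.035,.20,-2.9),(.539,-.035,.118,-2.9))"
```

```text
now [0.2194 0.5039 0.2046] [-3.14  -0.     2.731] j6 [ 1.06  0.09  1.37 -0.    1.68 -0.1 ] t 0.15 w 0.0939
(0.36, 0.3, 0.24, 3.0) -> [-0.2103, -0.1309, -0.0352] [-0.002, -0.0, -0.269] dist 0.25 rows 6
(0.5, 0.08, 0.24, -2.9) -> [-0.1696, -0.198, -0.0] [0.0, 0.0, -0.383] dist 0.261 rows 6
(0.539, -0.035, 0.2, -2.9) -> [-0.0104, -0.121, 0.04] [0.0, 0.0, 0.0] dist 0.128 rows 3
(0.539, -0.035, 0.118, -2.9) -> [-0.0, -0.0, 0.082] [0.0, 0.0, 0.0] dist 0.082 rows 2
```

Call:
carry_out([
  [-0.04,-0.025,-0.035,0,0,-0.05],
  [-0.08,-0.05,-0.035,0,0,-0.1],
  [-0.12,-0.075,-0.035,0,0,-0.16],
  [-0.16,-0.1,-0.035,0,0,-0.21],
  [-0.2,-0.125,-0.035,0,0,-0.27],
], jaw=0)

```text
time: 0.65
tool_pos: [0.3537, 0.308, 0.2404]
ee_rot: [3.142, 0.0, 3.003]
wrist_force: [0.5, -0.1, -0.3]
width: 0.0572
finger_force: 0.0
```

Call:
carry_out([
  [-0.033,-0.037,0,0,0,-0.08],
  [-0.066,-0.074,0,0,0,-0.15],
  [-0.1,-0.11,0,0,0,-0.23],
  [-0.133,-0.148,0,0,0,-0.31],
  [-0.16,-0.18,0,0,0,-0.383],
])

```text
time: 1.15
tool_pos: [0.4871, 0.1067, 0.2401]
ee_rot: [-3.142, -0.0, -2.898]
wrist_force: [0.4, 0.9, 0.3]
width: 0.0176
finger_force: 0.0
```

```bash
python3 -c "
from h import *
plan((.539,-.035,.20,-2.9),(.539,-.035,.118,-2.9))"
```

```text
now [0.4871 0.1067 0.2401] [-3.142 -0.    -2.898] j6 [ 0.1  -0.03  1.42 -0.    1.75 -1.71] t 1.15 w 0.0176
(0.539, -0.035, 0.2, -2.9) -> [-0.0162, -0.1501, 0.0401] [-0.0, -0.0, 0.002] dist 0.156 rows 4
(0.539, -0.035, 0.118, -2.9) -> [-0.0, -0.0, 0.082] [0.0, 0.0, 0.0] dist 0.082 rows 2
```

Call:
carry_out([
  [-0.004,-0.04,0.01,0,0,0],
  [-0.008,-0.08,0.02,0,0,0],
  [-0.012,-0.12,0.03,0,0,0],
  [-0.016,-0.15,0.04,0,0,0],
  [-0.016,-0.15,0.04,0,0,0],
])

```text
time: 1.65
tool_pos: [0.5374, -0.0359, 0.1976]
ee_rot: [3.141, -0.005, -2.904]
wrist_force: [-0.2, 0.4, -1.2]
width: 0.0002
finger_force: 0.0
```

Call:
carry_out([
  [0,0,0.02,0,0,0],
  [0,0,0.045,0,0,0],
  [0,0,0.07,0,0,0],
  [0,0,0.082,0,0,0],
  [0,0,0.082,0,0,0],
])

```text
time: 2.15
tool_pos: [0.5362, -0.0317, 0.1165]
ee_rot: [3.139, -0.004, -2.899]
wrist_force: [0.9, -0.3, -0.2]
width: 0.0009
finger_force: 0.0
```

```bash
python3 -c "
from h import *
from bench import *
s=snapshot('wrist');pickle.dump(s,open('w1.pkl','wb'));cv2.imwrite('pics/w1.png',s['img'][:,:,::-1])
plan((.658,-.006,.118,-2.9))"
```

```text
now [ 0.5373 -0.032   0.1182] [ 3.141e+00 -1.000e-03 -2.899e+00] j6 [-0.17  0.1   1.54  0.    1.51 -1.98] t 2.2 w 0.0006
(0.658, -0.006, 0.118, -2.9) -> [-0.1234, -0.0038, 0.0001] [0.001, -0.001, 0.001] dist 0.123 rows 3
```

View pics/w1.png

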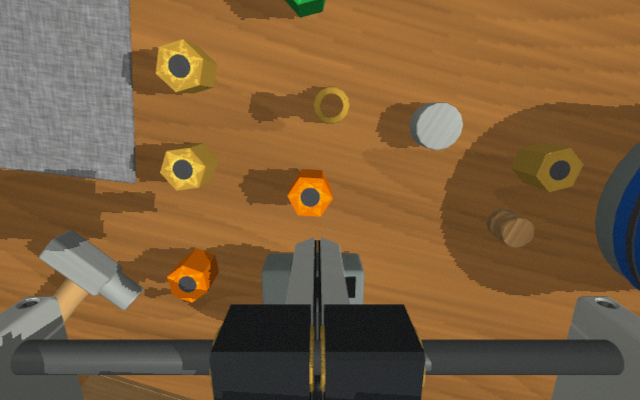

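The wrist view shows the shut fingers over the controller box, in front of the lever. It also shows blanks at (180,66), (183,169) and (558,170), and the bench matches the plan. Pushing the lever now.

Call:
carry_out([
  [-0.03,0,0,0,0,0],
  [-0.05,0,0,0,0,0],
  [-0.07,-0.001,0,0,0,0],
  [-0.085,-0.002,0,0,0,0],
  [-0.1,-0.003,0,0,0,0],
])

```text
time: 2.7
tool_pos: [0.636, -0.0111, 0.12]
ee_rot: [3.142, -0.0, -2.899]
wrist_force: [-2.9, -0.2, -1.1]
width: 0.0004
finger_force: 1.3
```

Call:
carry_out([
  [-0.005,0,0,0,0,0],
  [-0.01,0,0,0,0,0],
  [-0.013,0,0,0,0,0],
  [-0.016,0,0,0,0,0],
  [-0.019,0,0,0,0,0],
])

```text
time: 3.2
tool_pos: [0.6535, -0.0071, 0.1184]
ee_rot: [3.141, -0.001, -2.9]
wrist_force: [-3.7, -1.2, -3.2]
width: 0.0003
finger_force: 1.5
```

```bash
python3 -c "
from h import *
from bench import *
s=snapshot('scene');pickle.dump(s,open('s1.pkl','wb'));cv2.imwrite('pics/s1.png',cv2.resize(s['img'][170:260,280:370,::-1],None,fx=6,fy=6))
plan()"
```

```text
now [ 0.6541 -0.007   0.1184] [ 3.141 -0.    -2.899] j6 [-0.1   0.35  1.23  0.    1.56 -1.91] t 3.25 w 0.0007
```

View pics/s1.png

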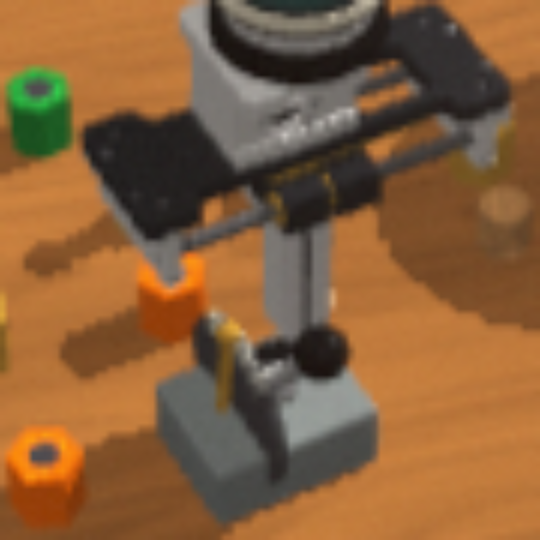

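The lever ball is now at crop (320,350), leaning far back, with the fingers behind it. I'll keep pressing gently until the stop shows up as a rise in force.

Call:
carry_out([
  [-0.002,0,0,0,0,0],
  [-0.004,0,0,0,0,0],
  [-0.005,0,0,0,0,0],
  [-0.005,0,0,0,0,0],
  [-0.005,0,0,0,0,0],
])

```text
time: 3.75
tool_pos: [0.6576, -0.0062, 0.1183]
ee_rot: [3.141, -0.003, -2.9]
wrist_force: [-6.0, -0.7, -0.7]
width: 0.0003
finger_force: 2.9
```

Call:
carry_out([
  [-0.001,0,0,0,0,0],
  [-0.002,0,0,0,0,0],
  [-0.003,0,0,0,0,0],
  [-0.003,0,0,0,0,0],
  [-0.003,0,0,0,0,0],
])

```text
time: 4.25
tool_pos: [0.6579, -0.006, 0.1183]
ee_rot: [3.141, -0.009, -2.9]
wrist_force: [-12.2, -2.4, 1.9]
width: 0.0005
finger_force: 6.1
```

```bash
python3 -c "
from h import *
plan((.61,-.018,.118,-2.9),(.61,-.018,.29,-2.9),(.54,.16,.29,3.0),(.46,.305,.27,2.7))"
```

```text
now [ 0.6579 -0.006   0.1183] [ 3.141 -0.009 -2.9  ] j6 [-0.09  0.36  1.21 -0.    1.57 -1.91] t 4.25 w 0.0005
(0.61, -0.018, 0.118, -2.9) -> [0.0494, -0.0002, 0.0007] [0.001, -0.009, 0.0] dist 0.049 rows 1
(0.61, -0.018, 0.29, -2.9) -> [0.0, 0.0, -0.172] [0.0, 0.0, 0.0] dist 0.172 rows 4
(0.54, 0.16, 0.29, 3.0) -> [0.0254, 0.1896, 0.0] [-0.0, -0.0, 0.383] dist 0.191 rows 4
(0.46, 0.305, 0.27, 2.7) -> [0.0997, 0.1323, 0.02] [0.0, -0.0, 0.3] dist 0.167 rows 4
```

Call:
carry_out([
  [0.02,0,0,0,0,0],
  [0.05,0,0,0,0,0],
  [0.05,0,-0.04,0,0,0],
  [0.05,0,-0.085,0,0,0],
  [0.05,0,-0.13,0,0,0],
])

```text
time: 4.75
tool_pos: [0.6137, -0.017, 0.2506]
ee_rot: [-3.141, 0.003, -2.899]
wrist_force: [0.4, 0.1, 0.1]
width: 0.0006
finger_force: 0.0
```

Call:
carry_out([
  [0,0,-0.04,0,0,0],
  [0.005,0.04,-0.04,0,0,0.1],
  [0.012,0.09,-0.04,0,0,0.2],
  [0.019,0.14,-0.04,0,0,0.3],
  [0.025,0.19,-0.04,0,0,0.38],
], jaw=1)

```text
time: 5.25
tool_pos: [0.5445, 0.162, 0.2904]
ee_rot: [3.139, 0.006, 3.0]
wrist_force: [1.5, 0.7, 0.0]
width: 0.0375
finger_force: 0.0
```

Call:
carry_out([
  [0.025,0.033,0.005,0,0,0.07],
  [0.05,0.066,0.01,0,0,0.15],
  [0.075,0.1,0.015,0,0,0.22],
  [0.1,0.132,0.02,0,0,0.3],
  [0.1,0.132,0.02,0,0,0.3],
])

```text
time: 5.75
tool_pos: [0.4612, 0.3092, 0.2695]
ee_rot: [3.137, 0.0, 2.71]
wrist_force: [0.4, 0.2, 0.1]
width: 0.077
finger_force: 0.0
```

```bash
python3 -c "
from h import *
from bench import *
for n in('wrist','scene','top'):
    s=snapshot(n);pickle.dump(s,open(n[0]+'2.pkl','wb'));
    if n=='wrist':
        cv2.imwrite('pics/w2.png',s['img'][:,:,::-1])
        P=pts(s);Z=P[...,2];h=cv2.cvtColor(s['img'],cv2.COLOR_RGB2HSV)
        for lo,hi in((.098,.112),(.14,.155)):
            m=(Z>lo)&(Z<hi)&(np.hypot(P[...,0]-.46,P[...,1]-.303)<.11);q=P[m];print(lo,len(q),q.mean(0),cv2.minEnclosingCircle(q[:,:2].astype(np.float32)),np.median(q[:,2]))
plan()"
```

```text
0.098 22776 [0.45309028 0.30765732 0.10317709] ((0.4587124288082123, 0.30514582991600037), 0.09387122094631195) 0.10317616311378834
0.14 1 [0.44663681 0.29924558 0.14077389] ((0.44663679599761963, 0.29924559593200684), 9.999999747378752e-05) 0.14077389423919165
now [0.4638 0.3049 0.2697] [3.139e+00 2.000e-03 2.705e+00] j6 [ 0.48  0.09  1.24 -0.    1.81 -0.65] t 5.9 w 0.0889
```

View pics/w2.png

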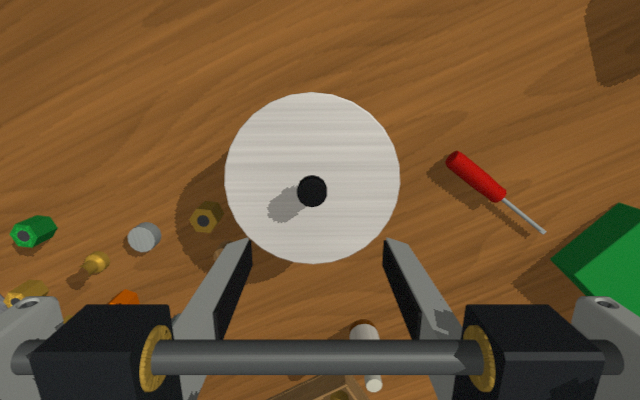

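The lid disc is at px (312,178) and its black knob at (312,190). The fit gives a centre of (0.459,0.305), with the whole rim visible.

```bash
python3 -c "
from h import *
plan((.459,.305,.160,2.70),(.459,.305,.113,2.70))"
```

```text
now [0.4638 0.3049 0.2697] [3.139e+00 2.000e-03 2.705e+00] j6 [ 0.48  0.09  1.24 -0.    1.81 -0.65] t 5.9 w 0.0889
(0.459, 0.305, 0.16, 2.7) -> [0.0047, -0.0022, 0.1097] [0.003, 0.002, 0.005] dist 0.11 rows 3
(0.459, 0.305, 0.113, 2.7) -> [0.0, -0.0, 0.047] [0.0, 0.0, 0.0] dist 0.047 rows 1
```

Call:
carry_out([
  [0.004,-0.002,0.03,0,0,0],
  [0.004,-0.002,0.065,0,0,0],
  [0.004,-0.002,0.1,0,0,0],
  [0.004,-0.002,0.11,0,0,0],
  [0.004,-0.002,0.11,0,0,0],
])

```text
time: 6.4
tool_pos: [0.4586, 0.3031, 0.1572]
ee_rot: [-3.139, -0.002, 2.702]
wrist_force: [0.6, 0.2, -0.1]
width: 0.0939
finger_force: 0.0
```

Call:
carry_out([
  [0,0,0.01,0,0,0],
  [0,0,0.022,0,0,0],
  [0,0,0.034,0,0,0],
  [0,0,0.045,0,0,0],
  [0,0,0.047,0,0,0],
])

```text
time: 6.9
tool_pos: [0.4574, 0.304, 0.1093]
ee_rot: [-3.139, -0.002, 2.704]
wrist_force: [1.0, -0.8, -0.5]
width: 0.0941
finger_force: 0.0
```

```bash
python3 -c "
from h import *
plan((.459,.305,.113,2.70))"
```

```text
now [0.4574 0.304  0.1093] [-3.139e+00 -2.000e-03  2.704e+00] j6 [ 0.48  0.13  1.52  0.    1.5  -0.65] t 6.9 w 0.0941
(0.459, 0.305, 0.113, 2.7) -> [-0.001, 0.0016, -0.0037] [-0.003, -0.002, 0.004] dist 0.004 rows 1
```

Call:
carry_out([
  [0,0.001,-0.002,0,0,0],
  [0,0.001,-0.003,0,0,0],
  [0,0.001,-0.003,0,0,0],
  [0,0.001,-0.003,0,0,0],
  [0,0.001,-0.003,0,0,0],
], jaw=0)

```text
time: 7.4
tool_pos: [0.4591, 0.3055, 0.1149]
ee_rot: [3.141, 0.0, 2.704]
wrist_force: [0.5, 0.2, -0.0]
width: 0.0576
finger_force: 0.0
```

Call:
carry_out([
  [0,0,0,0,0,0],
  [0,0,0,0,0,0],
  [0,0,0,0,0,0],
  [0,0,0,0,0,0],
  [0,0,0,0,0,0],
])

```text
time: 7.9
tool_pos: [0.4589, 0.3053, 0.1145]
ee_rot: [-3.142, -0.0, 2.704]
wrist_force: [0.3, -0.4, 0.1]
width: 0.0294
finger_force: 30.0
```

Call:
carry_out([
  [0,0,-0.005,0,0,0],
  [0,0,-0.01,0,0,0],
  [0,0,-0.015,0,0,0],
  [0,0,-0.02,0,0,0],
  [0,0,-0.025,0,0,0],
])

```text
time: 8.4
tool_pos: [0.4589, 0.3054, 0.14]
ee_rot: [3.141, 0.0, 2.704]
wrist_force: [0.1, -0.0, -3.0]
width: 0.0294
finger_force: 30.0
```

```bash
python3 -c "
from h import *
plan((.46,.304,.26,2.7),(.46,.1,.26,2.7),(.46,-.1,.26,2.7),(.473,-.306,.26,2.7),(.473,-.306,.1,2.7))"
```

```text
now [0.4589 0.3054 0.14  ] [3.141 0.    2.704] j6 [ 0.48  0.11  1.47  0.    1.56 -0.65] t 8.4 w 0.0294
(0.46, 0.304, 0.26, 2.7) -> [-0.0016, -0.0008, -0.12] [0.0, 0.0, 0.004] dist 0.12 rows 3
(0.46, 0.1, 0.26, 2.7) -> [-0.0872, -0.1844, -0.0] [0.0, 0.0, 0.0] dist 0.204 rows 5
(0.46, -0.1, 0.26, 2.7) -> [-0.0855, -0.1808, -0.0] [0.0, 0.0, 0.0] dist 0.2 rows 4
(0.473, -0.306, 0.26, 2.7) -> [-0.0998, -0.1807, -0.0] [0.0, 0.0, 0.0] dist 0.206 rows 5
(0.473, -0.306, 0.1, 2.7) -> [0.0, -0.0, 0.16] [0.0, 0.0, 0.0] dist 0.16 rows 4
```

```bash
python3 - <<'E'
from h import *
f=lambda h:(h[...,1]<60)&(h[...,2]>50)
for n,b in(('scene',(178,195,266,260)),('s2',(178,195,266,260)),('top',(383,185,475,272)),('t2',(383,185,475,272))):
    s=pickle.load(open(n+'.pkl','rb'));m,c,st=blob(s,f,b)
    m=cv2.morphologyEx(m,cv2.MORPH_OPEN,np.ones((3,3)));q=np.argwhere(m)[:,::-1]
    P=np.array([onz(s,*p,.004)[:2] for p in q],np.float32);print(n,cv2.minAreaRect(P),P.mean(0))
E
```

```text
scene ((0.4771215319633484, -0.3039490580558777), (0.19984759390354156, 0.19897842407226562), 7.072287559509277) [ 0.48184958 -0.30508038]
s2 ((0.4770658314228058, -0.3035787343978882), (0.19976285099983215, 0.19838818907737732), 7.134807586669922) [ 0.4816265  -0.30521044]
top ((0.47415024042129517, -0.3065056800842285), (0.19831347465515137, 0.2003120332956314), 7.213159561157227) [ 0.47372368 -0.30668598]
t2 ((0.4739725887775421, -0.3064742684364319), (0.19851846992969513, 0.2002284973859787), 7.1183319091796875) [ 0.47333372 -0.3065262 ]
```

Call:
carry_out([
  [0,0,-0.008,0,0,0],
  [0,0,-0.016,0,0,0],
  [0,0,-0.024,0,0,0],
  [0,0,-0.03,0,0,0],
  [0,0,-0.03,0,0,0],
])

```text
time: 8.9
tool_pos: [0.4596, 0.3057, 0.1711]
ee_rot: [3.139, 0.002, 2.704]
wrist_force: [-0.3, -0.1, -3.0]
width: 0.0298
finger_force: 30.0
```

Call:
carry_out([
  [-0.013,-0.027,0,0,0,0],
  [-0.028,-0.06,0,0,0,0],
  [-0.045,-0.095,0,0,0,0],
  [-0.062,-0.13,0,0,0,0],
  [-0.078,-0.165,0,0,0,0],
])

```text
time: 9.4
tool_pos: [0.4592, 0.1214, 0.1692]
ee_rot: [-3.141, -0.0, 2.704]
wrist_force: [1.2, -0.4, -3.9]
width: 0.0293
finger_force: 30.0
```

Call:
carry_out([
  [-0.016,-0.034,0,0,0,0],
  [-0.032,-0.068,0,0,0,0],
  [-0.048,-0.102,0,0,0,0],
  [-0.064,-0.136,0,0,0,0],
  [-0.08,-0.17,0,0,0,0],
])

```text
time: 9.9
tool_pos: [0.4596, -0.0664, 0.1693]
ee_rot: [3.141, -0.0, 2.704]
wrist_force: [0.8, 0.3, -3.5]
width: 0.0293
finger_force: 30.0
```

```bash
python3 -c "
from h import *
plan((.473,-.306,.16,2.7),(.473,-.306,.05,2.7))"
```

```text
now [ 0.4596 -0.0664  0.1693] [ 3.141 -0.     2.704] j6 [-0.27 -0.1   1.62  0.    1.61 -1.4 ] t 9.9 w 0.0293
(0.473, -0.306, 0.16, 2.7) -> [-0.1137, -0.2113, 0.0093] [0.0, -0.0, 0.004] dist 0.24 rows 5
(0.473, -0.306, 0.05, 2.7) -> [0.0, -0.0, 0.11] [0.0, 0.0, 0.0] dist 0.11 rows 3
```

Call:
carry_out([
  [-0.022,-0.042,0,0,0,0],
  [-0.044,-0.084,0,0,0,0],
  [-0.066,-0.126,0,0,0,0],
  [-0.088,-0.165,0.005,0,0,0],
  [-0.112,-0.205,0.009,0,0,0],
])

```text
time: 10.4
tool_pos: [0.4741, -0.2999, 0.1602]
ee_rot: [3.141, -0.0, 2.703]
wrist_force: [0.4, 0.4, -3.4]
width: 0.0297
finger_force: 30.0
```

Call:
carry_out([
  [0,0,0,0,0,0],
  [0,0,0.02,0,0,0],
  [0,0,0.045,0,0,0],
  [0,0,0.07,0,0,0],
  [0,0,0.09,0,0,0],
])

```text
time: 10.9
tool_pos: [0.4738, -0.2971, 0.0685]
ee_rot: [3.141, -0.002, 2.704]
wrist_force: [0.2, -0.0, -2.8]
width: 0.0291
finger_force: 30.0
```

Call:
carry_out([
  [0,0,0.005,0,0,0],
  [0,0,0.01,0,0,0],
  [0,0,0.01,0,0,0],
  [0,0,0.01,0,0,0],
  [0,0,0.01,0,0,0],
])

```text
time: 11.4
tool_pos: [0.4752, -0.2987, 0.0618]
ee_rot: [-3.141, 0.002, 2.704]
wrist_force: [-0.0, 0.0, -3.1]
width: 0.0296
finger_force: 30.0
```

```bash
python3 -c "
from h import *
plan((.475,-.3055,.03,2.7))
from bench import *
s=snapshot('top');pickle.dump(s,open('t3.pkl','wb'));cv2.imwrite('pics/t3.png',cv2.resize(s['img'][130:300,250:490,::-1],None,fx=3,fy=3))
"
```

```text
now [ 0.4752 -0.2987  0.0618] [-3.141e+00  2.000e-03  2.704e+00] j6 [-0.66  0.18  1.55  0.    1.4  -1.8 ] t 11.4 w 0.0296
(0.475, -0.3055, 0.03, 2.7) -> [-0.0026, -0.0063, 0.0318] [-0.0, 0.002, 0.004] dist 0.033 rows 1
```

View pics/t3.png

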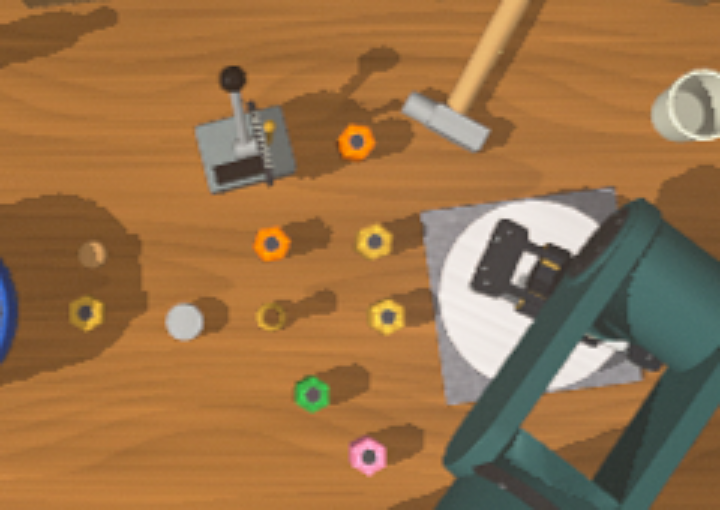

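The lid (crop centre ~(540,295)) is over the mat, and the lever ball at (233,78) is at idle. Blanks are at (86,313), (375,241) and (388,317). Lowering the lid.

Call:
carry_out([
  [-0.002,-0.006,0.008,0,0,0],
  [-0.002,-0.006,0.016,0,0,0],
  [-0.002,-0.006,0.022,0,0,0],
  [-0.002,-0.006,0.027,0,0,0],
  [-0.002,-0.006,0.029,0,0,0],
])

```text
time: 11.95
tool_pos: [0.4732, -0.3039, 0.0302]
ee_rot: [3.141, -0.002, 2.704]
wrist_force: [-0.4, 0.0, -3.7]
width: 0.0291
finger_force: 30.0
```

Call:
carry_out([
  [0,0,0.001,0,0,0],
  [0,0,0.002,0,0,0],
  [0,0,0.003,0,0,0],
  [0,0,0.003,0,0,0],
  [0,0,0.003,0,0,0],
])

```text
time: 12.45
tool_pos: [0.474, -0.3046, 0.0288]
ee_rot: [-3.142, 0.001, 2.704]
wrist_force: [0.2, -0.4, -1.9]
width: 0.0294
finger_force: 30.0
```

Call:
carry_out([
  [0,0,0.001,0,0,0],
  [0,0,0.001,0,0,0],
  [0,0,0.001,0,0,0],
  [0,0,0.001,0,0,0],
  [0,0,0.001,0,0,0],
])

```text
time: 12.95
tool_pos: [0.4742, -0.3048, 0.0285]
ee_rot: [-3.141, 0.001, 2.704]
wrist_force: [-3.0, 0.7, 5.5]
width: 0.0297
finger_force: 30.0
```

Call:
carry_out([
  [0,0,0,0,0,0],
  [0,0,0,0,0,0],
  [0,0,0,0,0,0],
  [0,0,0,0,0,0],
  [0,0,0,0,0,0],
], jaw=1)

```text
time: 13.45
tool_pos: [0.4737, -0.3043, 0.0271]
ee_rot: [3.141, -0.0, 2.704]
wrist_force: [0.1, -0.3, 0.3]
width: 0.066
finger_force: 0.0
```

Call:
carry_out([
  [0,0,0,0,0,0],
  [0,0,-0.02,0,0,0],
  [0,0,-0.05,0,0,0],
  [0,0,-0.09,0,0,0],
  [0,0,-0.13,0,0,0],
])

```text
time: 13.95
tool_pos: [0.4734, -0.3041, 0.1582]
ee_rot: [3.141, -0.001, 2.704]
wrist_force: [1.0, -0.2, -0.4]
width: 0.0938
finger_force: 0.0
```

```bash
python3 -c "
from h import *
plan((.53,-.10,.22,2.7),(.43,-.15,.22,2.5))
"
```

```text
now [ 0.4734 -0.3041  0.1582] [ 3.141e+00 -1.000e-03  2.704e+00] j6 [-0.67  0.13  1.42  0.    1.6  -1.8 ] t 13.95 w 0.0938
(0.53, -0.1, 0.22, 2.7) -> [0.0353, 0.2089, -0.0616] [0.0, -0.001, 0.004] dist 0.221 rows 5
(0.43, -0.15, 0.22, 2.5) -> [0.069, -0.0879, -0.0] [0.0, -0.0, 0.2] dist 0.112 rows 3
```

Call:
carry_out([
  [0.007,0.04,-0.012,0,0,0],
  [0.014,0.08,-0.024,0,0,0],
  [0.021,0.12,-0.036,0,0,0],
  [0.028,0.16,-0.05,0,0,0],
  [0.035,0.18,-0.062,0,0,0],
])

```text
time: 14.45
tool_pos: [0.519, -0.1237, 0.2203]
ee_rot: [3.14, 0.001, 2.706]
wrist_force: [0.4, -0.9, -0.2]
width: 0.0938
finger_force: 0.0
```

Call:
carry_out([
  [0,0,0,0,0,0],
  [0,0,0,0,0,0],
  [0,0,0,0,0,0],
  [0,0,0,0,0,0],
  [0,0,0,0,0,0],
])

```text
time: 14.95
tool_pos: [0.5179, -0.1275, 0.2186]
ee_rot: [-3.141, -0.001, 2.702]
wrist_force: [-0.2, -0.5, -0.2]
width: 0.094
finger_force: 0.0
```

```bash
cat >> h.py <<'E'
def hexes(s,near=None,zmin=.033,zmax=.042,R=.6):
    h=cv2.cvtColor(s['img'],cv2.COLOR_RGB2HSV).astype(int);P=pts(s);Z=P[...,2]
    m=((Z>zmin)&(Z<zmax)&(s['range_z']>0)).astype(np.uint8);n,l,st,c=cv2.connectedComponentsWithStats(m)
    for i in range(1,n):
        if st[i,4]<60:continue
        q=l==i;hs=np.median(h[q&(h[...,2]>70)],0) if (q&(h[...,2]>70)).any() else (0,0,0)
        if not(17<=hs[0]<=26 and hs[1]>120):continue
        Q=P[q];co=max(cv2.findContours(q.astype(np.uint8),0,1)[0],key=cv2.contourArea)[:,0]
        B=P[co[:,1],co[:,0],:2];M=cv2.moments(Q[:,:2].astype(np.float32)) if 0 else None
        ctr,r=cv2.minEnclosingCircle(B.astype(np.float32));ctr=Q[:,:2].mean(0)
        d=B-ctr;th=np.arctan2(d[:,1],d[:,0]);rr=np.hypot(*d.T)
        g=np.linspace(-np.pi,np.pi,360);o=np.argsort(th);rg=np.interp(g,th[o],rr[o],period=2*np.pi)
        f=(rg*np.exp(-6j*g)).mean();cor=-np.angle(f)/6  # corner angle: phase
        flat=np.degrees(cor+np.pi/6)%60
        print('px',c[i].round(),'n',st[i,4],'c',ctr.round(4),'z',np.median(Q[:,2]).round(4),'r',round(r,4),'flatdir deg',round(flat,1),'amp',round(abs(f)*2e3,2),'hsv',hs)
E
python3 -c "
from h import *
from bench import *
s=snapshot('wrist');pickle.dump(s,open('w3.pkl','wb'));cv2.imwrite('pics/w3.png',s['img'][:,:,::-1])
hexes(s);plan()"
```

```text
px [546.  12.] n 861 c [0.4603 0.1447] z 0.0353 r 0.0183 flatdir deg 17.8 amp 0.21 hsv [ 21. 184. 120.]
px [268. 139.] n 778 c [ 0.4532 -0.1552] z 0.0353 r 0.0183 flatdir deg 29.1 amp 1.04 hsv [ 21. 183. 177.]
px [308. 195.] n 678 c [ 0.5284 -0.1431] z 0.0353 r 0.0182 flatdir deg 22.2 amp 1.05 hsv [ 21. 183. 179.]
px [603. 285.] n 484 c [0.7834 0.133 ] z 0.0371 r 0.0514 flatdir deg 4.7 amp 2.22 hsv [ 17. 137.  85.]
px [355. 379.] n 191 c [ 0.7846 -0.1956] z 0.0384 r 0.0283 flatdir deg 52.8 amp 1.88 hsv [ 17. 135.  98.]
now [ 0.518  -0.1274  0.2188] [-3.142e+00 -1.000e-03  2.702e+00] j6 [-0.35  0.05  1.39  0.    1.71 -1.48] t 15.0 w 0.0938
```

View pics/w3.png

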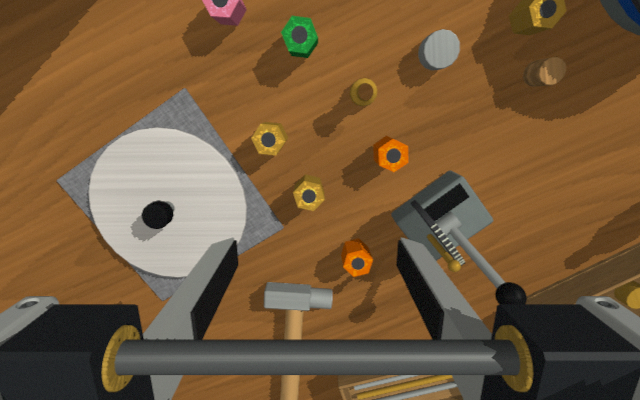

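The lid lies on the mat at (165,210), knob up. Blanks C (268,139), B (308,195) and A (546,12) match the earlier picks. I'll take B first, gripping flats at about 82°.

```bash
python3 -c "
from h import *
plan((.5285,-.1432,.12,3.002),(.5285,-.1432,.01,3.002))"
```

```text
now [ 0.518  -0.1274  0.2188] [-3.142e+00 -1.000e-03  2.702e+00] j6 [-0.35  0.05  1.39  0.    1.71 -1.48] t 15.0 w 0.0938
(0.5285, -0.1432, 0.12, 3.002) -> [-0.0163, -0.0098, 0.0988] [0.0, -0.001, -0.3] dist 0.101 rows 3
(0.5285, -0.1432, 0.01, 3.002) -> [0.0, -0.0, 0.11] [0.0, 0.0, 0.0] dist 0.11 rows 3
```

Call:
carry_out([
  [-0.005,-0.003,0.03,0,0,-0.1],
  [-0.011,-0.006,0.065,0,0,-0.2],
  [-0.016,-0.01,0.09,0,0,-0.3],
  [-0.016,-0.01,0.1,0,0,-0.3],
  [-0.016,-0.01,0.1,0,0,-0.3],
], jaw=0.7)

```text
time: 15.5
tool_pos: [0.5274, -0.1422, 0.1176]
ee_rot: [3.14, -0.004, 3.001]
wrist_force: [-0.2, 0.1, 0.5]
width: 0.066
finger_force: 0.0
```

Call:
carry_out([
  [0,0,0.02,0,0,0],
  [0,0,0.04,0,0,0],
  [0,0,0.06,0,0,0],
  [0,0,0.065,0,0,0],
  [0,0,0.065,0,0,0],
])

```text
time: 16.0
tool_pos: [0.5289, -0.1424, 0.0552]
ee_rot: [3.142, 0.001, 3.003]
wrist_force: [0.1, 0.1, -0.1]
width: 0.0658
finger_force: 0.0
```

```bash
python3 -c "
from h import *
plan((.5285,-.1432,.01,3.002))
from bench import *
s=snapshot('wrist');hexes(s)"
```

```text
now [ 0.5289 -0.1424  0.0552] [3.142e+00 1.000e-03 3.003e+00] j6 [-0.37  0.16  1.59  0.    1.39 -1.8 ] t 16.0 w 0.0658
(0.5285, -0.1432, 0.01, 3.002) -> [0.0003, -0.0008, 0.0452] [0.0, 0.001, 0.001] dist 0.045 rows 1
px [276. 122.] n 2686 c [ 0.4532 -0.1554] z 0.0353 r 0.0185 flatdir deg 29.3 amp 1.04 hsv [ 21. 183. 182.]
px [315. 238.] n 2031 c [ 0.5281 -0.143 ] z 0.0353 r 0.0186 flatdir deg 21.4 amp 0.98 hsv [ 21. 183. 175.]
```

Call:
carry_out([
  [0,0,0.015,0,0,0],
  [0,0,0.03,0,0,0],
  [0,-0.001,0.042,0,0,0],
  [0,-0.001,0.045,0,0,0],
  [0,-0.001,0.045,0,0,0],
])

```text
time: 16.55
tool_pos: [0.5276, -0.1431, 0.0081]
ee_rot: [3.141, -0.002, 3.004]
wrist_force: [-0.9, -0.2, -0.3]
width: 0.0658
finger_force: 0.0
```

Call:
carry_out([
  [0,0,0,0,0,0],
  [0,0,0,0,0,0],
  [0,0,0,0,0,0],
  [0,0,0,0,0,0],
  [0,0,0,0,0,0],
], jaw=0)

```text
time: 17.05
tool_pos: [0.5288, -0.1434, 0.0099]
ee_rot: [3.142, 0.001, 3.004]
wrist_force: [-0.3, -0.3, 0.9]
width: 0.0318
finger_force: 30.0
```

Call:
carry_out([
  [0,0,0,0,0,0],
  [0,0,-0.02,0,0,0],
  [0,0,-0.06,0,0,0],
  [0,0,-0.1,0,0,0],
  [0,0,-0.15,0,0,0],
])

```text
time: 17.55
tool_pos: [0.527, -0.1429, 0.1587]
ee_rot: [3.14, -0.005, 3.004]
wrist_force: [0.5, 0.3, -1.5]
width: 0.032
finger_force: 30.0
```

```bash
python3 -c "
from h import *
from bench import *
s=snapshot('top');pickle.dump(s,open('t4.pkl','wb'));P=pts(s);Z=P[...,2]
for s,n in((s,'top'),(snapshot('scene'),'scene')):
    P=pts(s);Z=P[...,2];m=(Z>.092)&(Z<.104)&(np.hypot(P[...,0]-.459,P[...,1]-.305)<.11);q=P[m][:,:2].astype(np.float32);print(n,len(q),cv2.minEnclosingCircle(q),np.median(P[m][:,2]))
plan((.50,.10,.17,2.85),(.50,.28,.17,2.7),(.499,.285,.05,2.7))"
```

```text
top 355 ((0.45789214968681335, 0.30575263500213623), 0.09033366292715073) 0.09755395333013456
scene 306 ((0.4606214165687561, 0.3044276535511017), 0.09323262423276901) 0.09679233271376741
now [ 0.5326 -0.145   0.1682] [-3.138  0.015  3.004] j6 [-0.37  0.09  1.44  0.    1.59 -1.8 ] t 17.65 w 0.0317
(0.5, 0.1, 0.17, 2.85) -> [0.0658, 0.2382, -0.0037] [-0.002, 0.016, 0.154] dist 0.247 rows 5
(0.5, 0.28, 0.17, 2.7) -> [0.0517, 0.1724, 0.0] [-0.0, -0.0, 0.15] dist 0.18 rows 4
(0.499, 0.285, 0.05, 2.7) -> [0.003, 0.0041, 0.12] [0.0, 0.0, 0.0] dist 0.12 rows 3
```

Call:
carry_out([
  [0.013,0.045,0,0,0,0.03],
  [0.026,0.09,0,0,0,0.06],
  [0.039,0.135,0,0,0,0.09],
  [0.052,0.18,0,0,0,0.12],
  [0.065,0.225,0,0,0,0.15],
])

```text
time: 18.15
tool_pos: [0.494, 0.09, 0.1584]
ee_rot: [-3.141, -0.001, 2.852]
wrist_force: [0.1, 0.4, -0.7]
width: 0.0319
finger_force: 30.0
```

Call:
carry_out([
  [0.013,0.04,0,0,0,0.04],
  [0.026,0.085,0,0,0,0.08],
  [0.039,0.13,0,0,0,0.11],
  [0.052,0.172,0,0,0,0.15],
  [0.052,0.172,0,0,0,0.15],
])

```text
time: 18.65
tool_pos: [0.4925, 0.2729, 0.1578]
ee_rot: [3.141, -0.003, 2.71]
wrist_force: [0.4, 0.5, -1.4]
width: 0.0316
finger_force: 30.0
```

```bash
python3 -c "
from h import *
plan((.498,.285,.043,2.7))"
```

```text
now [0.4925 0.2729 0.1578] [ 3.141e+00 -3.000e-03  2.710e+00] j6 [ 0.4   0.13  1.42  0.    1.6  -0.74] t 18.65 w 0.0316
(0.498, 0.285, 0.043, 2.7) -> [-0.0003, 0.0133, 0.1148] [0.001, -0.003, 0.01] dist 0.116 rows 3
```

Call:
carry_out([
  [0,0.008,0.02,0,0,0],
  [0,0.01,0.05,0,0,0],
  [0,0.01,0.08,0,0,0],
  [0,0.01,0.1,0,0,0],
  [0,0.01,0.11,0,0,0],
])

```text
time: 19.15
tool_pos: [0.4962, 0.2755, 0.0459]
ee_rot: [-3.137, -0.004, 2.703]
wrist_force: [-0.9, 0.3, -1.1]
width: 0.0315
finger_force: 30.0
```

Call:
carry_out([
  [0,0,0.002,0,0,0],
  [0,0,0.004,0,0,0],
  [0,0,0.004,0,0,0],
  [0,0,0.004,0,0,0],
  [0,0,0.004,0,0,0],
])

```text
time: 19.65
tool_pos: [0.4989, 0.2774, 0.0466]
ee_rot: [3.14, 0.001, 2.704]
wrist_force: [0.1, -0.8, -1.1]
width: 0.0319
finger_force: 30.0
```

Call:
carry_out([
  [0,0,0.002,0,0,0],
  [0,0,0.004,0,0,0],
  [0,0,0.005,0,0,0],
  [0,0,0.005,0,0,0],
  [0,0,0.005,0,0,0],
])

```text
time: 20.15
tool_pos: [0.4982, 0.2771, 0.0404]
ee_rot: [-3.142, -0.0, 2.704]
wrist_force: [0.4, -0.2, -1.0]
width: 0.032
finger_force: 30.0
```

Call:
carry_out([
  [0,0,0,0,0,0],
  [0,0,0,0,0,0],
  [0,0,0,0,0,0],
  [0,0,0,0,0,0],
  [0,0,0,0,0,0],
], jaw=0.6)

```text
time: 20.65
tool_pos: [0.4983, 0.2772, 0.0406]
ee_rot: [3.141, 0.0, 2.704]
wrist_force: [0.1, -0.9, -0.3]
width: 0.0562
finger_force: 0.0
```

Call:
carry_out([
  [0,0,-0.02,0,0,0],
  [0,0,-0.05,0,0,0],
  [0,0,-0.09,0,0,0],
  [0,0,-0.13,0,0,0],
  [0,0,-0.15,0,0,0],
])

```text
time: 21.15
tool_pos: [0.4996, 0.2778, 0.1953]
ee_rot: [3.136, 0.004, 2.704]
wrist_force: [0.4, 0.4, -0.4]
width: 0.0561
finger_force: 0.0
```

```bash
python3 -c "
from h import *
from bench import *
s=snapshot('wrist');pickle.dump(s,open('w5.pkl','wb'));hexes(s);print('bowl');hexes(s,zmin=.062,zmax=.072)
plan((.47,.10,.19,2.85),(.454,-.10,.19,3.12),(.454,-.1555,.14,3.124),(.454,-.1555,.06,3.124))"
```

```text
px [187. 201.] n 783 c [0.4572 0.1473] z 0.0352 r 0.0185 flatdir deg 29.0 amp 1.07 hsv [ 21. 179. 157.]
px [ 46. 263.] n 70 c [ 0.452  -0.0314] z 0.0376 r 0.0097 flatdir deg 55.9 amp 0.02 hsv [ 21.  179.  150.5]
px [ 83. 316.] n 588 c [ 0.5261 -0.0389] z 0.0353 r 0.0186 flatdir deg 11.0 amp 0.85 hsv [ 17. 255. 247.]
px [358. 397.] n 69 c [0.7766 0.2072] z 0.0362 r 0.0112 flatdir deg 10.8 amp 0.77 hsv [ 17. 132. 109.]
bowl
px [314. 192.] n 964 c [0.4976 0.2772] z 0.0653 r 0.0184 flatdir deg 5.6 amp 0.89 hsv [ 22. 175. 223.]
now [0.5007 0.2782 0.198 ] [3.133 0.008 2.704] j6 [ 0.41  0.13  1.34  0.    1.66 -0.72] t 21.2 w 0.0563
(0.47, 0.1, 0.19, 2.85) -> [-0.0477, -0.1745, 0.0068] [0.008, 0.008, -0.146] dist 0.181 rows 4
(0.454, -0.1, 0.19, 3.12) -> [-0.0422, -0.1962, -0.0] [-0.0, 0.0, -0.27] dist 0.201 rows 5
(0.454, -0.1555, 0.14, 3.124) -> [-0.0012, -0.0555, 0.05] [0.0, 0.0, -0.004] dist 0.075 rows 2
(0.454, -0.1555, 0.06, 3.124) -> [0.0, -0.0, 0.08] [0.0, 0.0, 0.0] dist 0.08 rows 2
```

B is in the bowl. Blank A is next and close by. I'll grip its flats at 29°, which keeps the body clear of both bowl and stopper.

```bash
python3 -c "
from h import *
plan((.4572,.1473,.16,2.077),(.4572,.1473,.06,2.077))"
```

```text
now [0.5007 0.2782 0.198 ] [3.133 0.008 2.704] j6 [ 0.41  0.13  1.34  0.    1.66 -0.72] t 21.2 w 0.0563
(0.4572, 0.1473, 0.16, 2.077) -> [-0.0158, -0.1374, 0.0369] [0.011, 0.005, 0.627] dist 0.143 rows 5
(0.4572, 0.1473, 0.06, 2.077) -> [-0.0, -0.0, 0.1] [0.0, 0.0, 0.0] dist 0.1 rows 2
```

Call:
carry_out([
  [-0.003,-0.03,0,0,0,0.13],
  [-0.006,-0.06,0,0,0,0.26],
  [-0.009,-0.09,0.01,0,0,0.39],
  [-0.012,-0.12,0.02,0,0,0.51],
  [-0.015,-0.137,0.033,0,0,0.627],
])

```text
time: 21.7
tool_pos: [0.4528, 0.1451, 0.1566]
ee_rot: [-3.141, 0.0, 2.071]
wrist_force: [0.0, 0.6, -0.2]
width: 0.0562
finger_force: 0.0
```

Call:
carry_out([
  [0,0,0,0,0,0],
  [0,0,0.03,0,0,0],
  [0,0,0.06,0,0,0],
  [0,0,0.09,0,0,0],
  [0,0,0.09,0,0,0],
])

```text
time: 22.2
tool_pos: [0.4504, 0.1468, 0.063]
ee_rot: [-3.133, -0.003, 2.08]
wrist_force: [-0.4, -0.1, 0.2]
width: 0.0562
finger_force: 0.0
```

```bash
python3 -c "
from h import *
from bench import *
s=snapshot('wrist');hexes(s)
plan((.4572,.1473,.01,2.077))"
```

```text
px [326. 238.] n 1876 c [0.4572 0.1478] z 0.0353 r 0.0186 flatdir deg 28.4 amp 1.03 hsv [ 21. 179. 151.]
now [0.4522 0.1471 0.0657] [-3.137e+00 -2.000e-03  2.079e+00] j6 [ 0.19 -0.    1.75  0.    1.4  -0.31] t 22.25 w 0.0567
(0.4572, 0.1473, 0.01, 2.077) -> [-0.0024, 0.0047, 0.0556] [-0.005, -0.002, 0.002] dist 0.056 rows 2
```

Call:
carry_out([
  [-0.002,0.004,0,0,0,0],
  [-0.002,0.004,0.02,0,0,0],
  [-0.002,0.004,0.04,0,0,0],
  [-0.002,0.004,0.054,0,0,0],
  [-0.002,0.004,0.054,0,0,0],
])

```text
time: 22.75
tool_pos: [0.4578, 0.1469, 0.0128]
ee_rot: [-3.14, -0.001, 2.077]
wrist_force: [0.1, -0.2, -0.1]
width: 0.0566
finger_force: 0.0
```

Call:
carry_out([
  [0,0,0,0,0,0],
  [0,0,0,0,0,0],
  [0,0,0,0,0,0],
  [0,0,0,0,0,0],
  [0,0,0,0,0,0],
], jaw=0)

```text
time: 23.25
tool_pos: [0.4589, 0.147, 0.0145]
ee_rot: [3.14, 0.001, 2.077]
wrist_force: [-0.9, -0.8, 5.1]
width: 0.0316
finger_force: 30.0
```

Call:
carry_out([
  [0,0,0,0,0,0],
  [0,0,-0.02,0,0,0],
  [0,0,-0.06,0,0,0],
  [0,0,-0.1,0,0,0],
  [0,0,-0.15,0,0,0],
])

```text
time: 23.75
tool_pos: [0.4565, 0.1466, 0.1625]
ee_rot: [-3.137, -0.002, 2.077]
wrist_force: [0.6, 1.1, -1.3]
width: 0.0316
finger_force: 30.0
```

```bash
python3 -c "
from h import *
plan((.413,.287,.16,2.5),(.413,.287,.05,2.5),(.413,.287,.041,2.5))"
```

```text
now [0.4565 0.1466 0.1625] [-3.137e+00 -2.000e-03  2.077e+00] j6 [ 0.19 -0.05  1.6   0.    1.6  -0.31] t 23.75 w 0.0316
(0.413, 0.287, 0.16, 2.5) -> [0.1439, 0.03, 0.0026] [-0.004, -0.003, -0.423] dist 0.147 rows 3
(0.413, 0.287, 0.05, 2.5) -> [-0.0, -0.0, 0.11] [0.0, 0.0, 0.0] dist 0.11 rows 3
(0.413, 0.287, 0.041, 2.5) -> [-0.0, -0.0, 0.009] [0.0, 0.0, 0.0] dist 0.009 rows 1
```

```bash
python3 -c "
from h import *
plan((.432,.341,.165,2.2))"
```

```text
now [0.4565 0.1466 0.1625] [-3.137e+00 -2.000e-03  2.077e+00] j6 [ 0.19 -0.05  1.6   0.    1.6  -0.31] t 23.75 w 0.0316
(0.432, 0.341, 0.165, 2.2) -> [0.1819, 0.0728, -0.0025] [-0.005, -0.002, -0.123] dist 0.196 rows 4
```

Call:
carry_out([
  [0.02,0.008,0,0,0,-0.02],
  [0.06,0.024,0,0,0,-0.04],
  [0.1,0.04,0,0,0,-0.07],
  [0.14,0.056,0,0,0,-0.1],
  [0.182,0.073,0,0,0,-0.12],
])

```text
time: 24.25
tool_pos: [0.4331, 0.3427, 0.1627]
ee_rot: [-3.141, 0.0, 2.197]
wrist_force: [0.4, -0.1, -1.2]
width: 0.0315
finger_force: 30.0
```

Call:
carry_out([
  [0,0,0,0,0,0],
  [0,0,0.02,0,0,0],
  [0,0,0.05,0,0,0],
  [0,0,0.08,0,0,0],
  [0,0,0.105,0,0,0],
])

```text
time: 24.75
tool_pos: [0.433, 0.3402, 0.056]
ee_rot: [-3.139, 0.0, 2.196]
wrist_force: [-0.9, -0.4, -1.9]
width: 0.0317
finger_force: 30.0
```

Call:
carry_out([
  [0,0,0.002,0,0,0],
  [0,0,0.004,0,0,0],
  [0,0,0.004,0,0,0],
  [0,0,0.004,0,0,0],
  [0,0,0.004,0,0,0],
])

```text
time: 25.25
tool_pos: [0.4347, 0.342, 0.0561]
ee_rot: [3.139, 0.0, 2.197]
wrist_force: [-0.0, -0.1, -1.5]
width: 0.0315
finger_force: 30.0
```

Call:
carry_out([
  [0,0,0.004,0,0,0],
  [0,0,0.007,0,0,0],
  [0,0,0.01,0,0,0],
  [0,0,0.012,0,0,0],
  [0,0,0.012,0,0,0],
])

```text
time: 25.75
tool_pos: [0.4337, 0.3414, 0.0445]
ee_rot: [3.142, 0.0, 2.197]
wrist_force: [-4.1, -1.9, 8.0]
width: 0.0319
finger_force: 30.0
```

Call:
carry_out([
  [0,0,0,0,0,0],
  [0,0,0,0,0,0],
  [0,0,0,0,0,0],
  [0,0,0,0,0,0],
  [0,0,0,0,0,0],
], jaw=0.6)

```text
time: 26.25
tool_pos: [0.4337, 0.3414, 0.0421]
ee_rot: [-3.141, -0.0, 2.197]
wrist_force: [-0.3, -0.3, 0.2]
width: 0.0562
finger_force: 0.0
```

Call:
carry_out([
  [0,0,-0.02,0,0,0],
  [0,0,-0.05,0,0,0],
  [0,0,-0.09,0,0,0],
  [0,0,-0.13,0,0,0],
  [0,0,-0.15,0,0,0],
])

```text
time: 26.75
tool_pos: [0.4351, 0.3423, 0.1969]
ee_rot: [3.135, 0.0, 2.197]
wrist_force: [1.0, 0.1, -0.2]
width: 0.0563
finger_force: 0.0
```

```bash
python3 -c "
from h import *
from bench import *
s=snapshot('top');hexes(s);print('bowl');hexes(s,zmin=.062,zmax=.072)
plan((.45,.17,.19,2.6),(.454,-.03,.19,3.124),(.454,-.1555,.14,3.124),(.454,-.1555,.06,3.124))"
```

```text
px [378. 235.] n 94 c [ 0.4523 -0.1542] z 0.0366 r 0.0175 flatdir deg 29.0 amp 0.94 hsv [ 22.  178.5 228. ]
bowl
px [233. 220.] n 91 c [0.4974 0.2773] z 0.066 r 0.0183 flatdir deg 8.9 amp 1.25 hsv [ 21. 183. 229.]
px [211. 242.] n 99 c [0.4324 0.3415] z 0.0663 r 0.0178 flatdir deg 39.5 amp 0.91 hsv [ 20. 183. 163.]
now [0.4362 0.3429 0.1996] [3.130e+00 1.000e-03 2.197e+00] j6 [ 0.56  0.09  1.38  0.    1.66 -0.06] t 26.8 w 0.0561
(0.45, 0.17, 0.19, 2.6) -> [-0.1482, -0.0902, 0.0087] [0.011, 0.003, -0.403] dist 0.174 rows 4
(0.454, -0.03, 0.19, 3.124) -> [-0.1065, -0.1693, -0.0] [0.0, 0.0, -0.524] dist 0.2 rows 5
(0.454, -0.1555, 0.14, 3.124) -> [-0.0022, -0.1255, 0.05] [0.0, 0.0, 0.0] dist 0.135 rows 3
(0.454, -0.1555, 0.06, 3.124) -> [0.0, -0.0, 0.08] [0.0, 0.0, 0.0] dist 0.08 rows 2
```

Two blanks are in the bowl; C is the last.

Call:
carry_out([
  [-0.035,-0.022,0,0,0,-0.1],
  [-0.072,-0.044,0,0,0,-0.2],
  [-0.11,-0.066,0,0,0,-0.3],
  [-0.148,-0.09,0.004,0,0,-0.4],
  [-0.148,-0.09,0.004,0,0,-0.4],
])

```text
time: 27.3
tool_pos: [0.4474, 0.1643, 0.1869]
ee_rot: [-3.138, -0.0, 2.591]
wrist_force: [-0.5, 0.9, -0.4]
width: 0.0562
finger_force: 0.0
```

Call:
carry_out([
  [-0.021,-0.034,0,0,0,-0.1],
  [-0.043,-0.068,0,0,0,-0.2],
  [-0.064,-0.1,0,0,0,-0.31],
  [-0.085,-0.135,0,0,0,-0.42],
  [-0.106,-0.169,0,0,0,-0.524],
])

```text
time: 27.8
tool_pos: [0.4505, -0.0313, 0.1876]
ee_rot: [3.141, -0.001, 3.125]
wrist_force: [-0.0, 0.5, 0.6]
width: 0.0565
finger_force: 0.0
```

Call:
carry_out([
  [0,-0.03,0.01,0,0,0],
  [0,-0.06,0.02,0,0,0],
  [-0.001,-0.09,0.03,0,0,0],
  [-0.002,-0.125,0.04,0,0,0],
  [-0.002,-0.125,0.05,0,0,0],
])

```text
time: 28.3
tool_pos: [0.45, -0.1581, 0.1369]
ee_rot: [-3.141, -0.001, 3.116]
wrist_force: [-0.1, 0.3, 0.7]
width: 0.0564
finger_force: 0.0
```

```bash
python3 -c "
from h import *
from bench import *
s=snapshot('wrist');hexes(s)
plan((.4532,-.1555,.06,3.124))"
```

```text
px [320. 205.] n 1110 c [ 0.4529 -0.1556] z 0.0353 r 0.0184 flatdir deg 28.5 amp 1.03 hsv [ 21. 183. 181.]
now [ 0.449  -0.1557  0.135 ] [ 3.139 -0.004  3.117] j6 [-0.45 -0.05  1.65  0.    1.55 -2.  ] t 28.35 w 0.0564
(0.4532, -0.1555, 0.06, 3.124) -> [-0.0046, 0.0001, 0.075] [0.003, -0.004, -0.007] dist 0.075 rows 2
```

Call:
carry_out([
  [-0.003,0,0.02,0,0,0],
  [-0.004,0,0.045,0,0,0],
  [-0.004,0,0.07,0,0,0],
  [-0.004,0,0.075,0,0,0],
  [-0.004,0,0.075,0,0,0],
])

```text
time: 28.85
tool_pos: [0.4536, -0.1542, 0.0625]
ee_rot: [3.14, -0.002, 3.122]
wrist_force: [-0.1, 0.0, 0.4]
width: 0.0562
finger_force: 0.0
```

```bash
python3 -c "
from h import *
plan((.4532,-.1555,.012,3.124))"
```

```text
now [ 0.4536 -0.1542  0.0625] [ 3.140e+00 -2.000e-03  3.122e+00] j6 [-0.45  0.01  1.74  0.    1.39 -2.  ] t 28.85 w 0.0562
(0.4532, -0.1555, 0.012, 3.124) -> [0.0002, -0.0014, 0.0505] [0.002, -0.002, -0.002] dist 0.051 rows 2
```

Call:
carry_out([
  [0,-0.001,0.015,0,0,0],
  [0,-0.001,0.03,0,0,0],
  [0,-0.001,0.045,0,0,0],
  [0,-0.001,0.051,0,0,0],
  [0,-0.001,0.051,0,0,0],
])

```text
time: 29.35
tool_pos: [0.4543, -0.1565, 0.0128]
ee_rot: [3.141, 0.0, 3.121]
wrist_force: [-0.1, 0.3, 0.4]
width: 0.0563
finger_force: 0.0
```

Call:
carry_out([
  [0,0,0,0,0,0],
  [0,0,0,0,0,0],
  [0,0,0,0,0,0],
  [0,0,0,0,0,0],
  [0,0,0,0,0,0],
], jaw=0)

```text
time: 29.85
tool_pos: [0.4546, -0.1568, 0.0132]
ee_rot: [3.142, 0.001, 3.121]
wrist_force: [0.4, 1.4, 3.5]
width: 0.0317
finger_force: 30.0
```

Call:
carry_out([
  [0,0,0,0,0,0],
  [0,0,-0.02,0,0,0],
  [0,0,-0.06,0,0,0],
  [0,0,-0.1,0,0,0],
  [0,0,-0.15,0,0,0],
])

```text
time: 30.35
tool_pos: [0.4524, -0.1563, 0.1614]
ee_rot: [3.14, -0.005, 3.121]
wrist_force: [0.6, -0.0, -1.4]
width: 0.0317
finger_force: 30.0
```

```bash
python3 -c "
from h import *
plan((.45,-.10,.165,3.124),(.44,.09,.165,3.5),(.42,.27,.165,3.87),(.42,.27,.06,3.87))"
```

```text
now [ 0.4524 -0.1563  0.1614] [ 3.14  -0.005  3.121] j6 [-0.45 -0.06  1.6  -0.    1.6  -2.  ] t 30.35 w 0.0317
(0.45, -0.1, 0.165, 3.124) -> [0.0036, 0.0562, -0.0034] [0.002, -0.005, -0.003] dist 0.056 rows 2
(0.44, 0.09, 0.165, 3.5) -> [0.0133, 0.1898, 0.0] [0.0, 0.0, -0.376] dist 0.19 rows 4
(0.42, 0.27, 0.165, 3.87) -> [-0.0444, 0.1756, 0.0] [0.0, 0.0, -0.37] dist 0.181 rows 4
(0.42, 0.27, 0.06, 3.87) -> [0.0, -0.0, 0.105] [0.0, 0.0, 0.0] dist 0.105 rows 3
```

Call:
carry_out([
  [0,0.015,0,0,0,0],
  [0.001,0.03,-0.003,0,0,0],
  [0.002,0.045,-0.003,0,0,0],
  [0.003,0.056,-0.003,0,0,0],
  [0.003,0.07,-0.003,0,0,0],
])

```text
time: 30.85
tool_pos: [0.4514, -0.0853, 0.1635]
ee_rot: [3.141, -0.004, 3.121]
wrist_force: [-0.0, 0.1, -1.0]
width: 0.0317
finger_force: 30.0
```

Call:
carry_out([
  [0.002,0.035,0,0,0,-0.08],
  [0.005,0.07,0,0,0,-0.16],
  [0.008,0.105,0,0,0,-0.24],
  [0.011,0.14,0,0,0,-0.31],
  [0.013,0.178,0,0,0,-0.376],
])

```text
time: 31.35
tool_pos: [0.4422, 0.0933, 0.1645]
ee_rot: [3.141, -0.002, -2.784]
wrist_force: [0.2, 0.0, -0.4]
width: 0.0318
finger_force: 30.0
```

Call:
carry_out([
  [-0.01,0.04,0,0,0,-0.09],
  [-0.02,0.08,0,0,0,-0.18],
  [-0.03,0.12,0,0,0,-0.27],
  [-0.04,0.155,0,0,0,-0.35],
  [-0.044,0.172,0,0,0,-0.37],
])

```text
time: 31.85
tool_pos: [0.4229, 0.2713, 0.1642]
ee_rot: [3.14, -0.001, -2.411]
wrist_force: [0.2, -0.3, -0.6]
width: 0.0317
finger_force: 30.0
```

```bash
python3 -c "
from h import *
plan((.42,.27,.165,3.87))"
```

```text
now [0.4229 0.2713 0.1642] [ 3.140e+00 -1.000e-03 -2.411e+00] j6 [ 0.46 -0.01  1.55  0.    1.6  -1.84] t 31.85 w 0.0317
(0.42, 0.27, 0.165, 3.87) -> [0.003, 0.001, -0.0008] [0.001, -0.001, 0.002] dist 0.003 rows 1
```

Call:
carry_out([
  [0,0,0.01,0,0,0],
  [0,0,0.035,0,0,0],
  [0,0,0.065,0,0,0],
  [0,0,0.095,0,0,0],
  [0,0,0.108,0,0,0],
])

```text
time: 32.35
tool_pos: [0.4218, 0.266, 0.053]
ee_rot: [3.14, -0.008, -2.418]
wrist_force: [-1.2, 0.4, -0.9]
width: 0.0318
finger_force: 30.0
```

Call:
carry_out([
  [0,0,0.004,0,0,0],
  [0,0,0.008,0,0,0],
  [0,0,0.011,0,0,0],
  [0,0,0.012,0,0,0],
  [0,0,0.012,0,0,0],
])

```text
time: 32.85
tool_pos: [0.4252, 0.2683, 0.0463]
ee_rot: [-3.141, 0.002, -2.416]
wrist_force: [-0.4, 1.0, -0.8]
width: 0.0318
finger_force: 30.0
```

Call:
carry_out([
  [0,0,0,0,0,0],
  [0,0,0,0,0,0],
  [0,0,0,0,0,0],
  [0,0,0,0,0,0],
  [0,0,0,0,0,0],
], jaw=0.6)

```text
time: 33.35
tool_pos: [0.4247, 0.2681, 0.0456]
ee_rot: [-3.142, 0.0, -2.416]
wrist_force: [-0.1, 0.4, -0.3]
width: 0.0564
finger_force: 0.0
```

Call:
carry_out([
  [0,0,-0.02,0,0,0],
  [0,0,-0.05,0,0,0],
  [0,0,-0.09,0,0,0],
  [0,0,-0.13,0,0,0],
  [0,0,-0.15,0,0,0],
])

```text
time: 33.85
tool_pos: [0.426, 0.2687, 0.1999]
ee_rot: [-3.14, 0.006, -2.416]
wrist_force: [0.4, 0.0, 0.8]
width: 0.0564
finger_force: 0.0
```

```bash
python3 -c "
from h import *
from bench import *
s=snapshot('scene');pickle.dump(s,open('s6.pkl','wb'));s=snapshot('top');pickle.dump(s,open('t6.pkl','wb'));hexes(s);print('bowl');hexes(s,zmin=.062,zmax=.072)
P=pts(s);Z=P[...,2];m=(Z>.012)&(Z<.024)&(np.hypot(P[...,0]-.474,P[...,1]+.305)<.12);h=cv2.cvtColor(s['img'],cv2.COLOR_RGB2HSV);m&=(h[...,1]<40);q=P[m][:,:2].astype(np.float32);print(cv2.minEnclosingCircle(q))
cv2.imwrite('pics/t6.png',cv2.resize(s['img'][130:300,180:480,::-1],None,fx=2.6,fy=2.6))
plan((.42,.08,.22,3.3),(.45,-.12,.22,2.9),(.474,-.305,.2,2.7))"
```

```text
bowl
((0.4715840518474579, -0.30298155546188354), 0.09574265033006668)
now [0.4266 0.269  0.1998] [-3.139  0.008 -2.416] j6 [ 0.45 -0.02  1.49  0.    1.66 -1.85] t 33.95 w 0.0565
(0.42, 0.08, 0.22, 3.3) -> [0.1301, -0.1371, -0.021] [0.0, 0.009, 0.567] dist 0.19 rows 4
(0.45, -0.12, 0.22, 2.9) -> [0.0019, -0.2022, -0.0] [0.0, -0.0, 0.4] dist 0.202 rows 5
(0.474, -0.305, 0.2, 2.7) -> [-0.0676, -0.1739, 0.02] [0.0, -0.0, 0.2] dist 0.188 rows 4
```

View pics/t6.png

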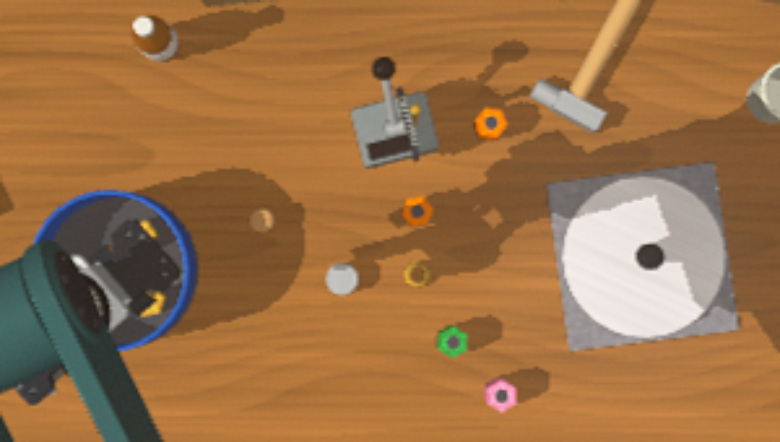

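The bench is clear of brass blanks, and the lid lies on the mat with its knob at crop (650,257). Everything else is untouched. Fetching the lid.

Call:
carry_out([
  [0.02,-0.022,0,0,0,0.1],
  [0.046,-0.05,-0.01,0,0,0.2],
  [0.072,-0.078,-0.02,0,0,0.32],
  [0.1,-0.106,-0.02,0,0,0.44],
  [0.13,-0.137,-0.02,0,0,0.567],
], jaw=0.7)

```text
time: 34.45
tool_pos: [0.4173, 0.0781, 0.2137]
ee_rot: [3.141, -0.002, -2.987]
wrist_force: [1.1, -0.6, 0.2]
width: 0.0661
finger_force: 0.0
```

Call:
carry_out([
  [0,-0.04,0,0,0,0.08],
  [0,-0.08,0,0,0,0.16],
  [0.001,-0.12,0,0,0,0.24],
  [0.002,-0.16,0,0,0,0.32],
  [0.002,-0.2,0,0,0,0.4],
])

```text
time: 34.95
tool_pos: [0.4469, -0.1199, 0.2132]
ee_rot: [3.141, -0.003, 2.896]
wrist_force: [1.0, 0.6, 0.3]
width: 0.0661
finger_force: 0.0
```

Call:
carry_out([
  [-0.017,-0.043,0,0,0,0.05],
  [-0.034,-0.086,0,0,0,0.1],
  [-0.051,-0.13,0.01,0,0,0.15],
  [-0.067,-0.172,0.02,0,0,0.2],
  [-0.067,-0.172,0.02,0,0,0.2],
])

```text
time: 35.45
tool_pos: [0.4697, -0.3052, 0.1896]
ee_rot: [3.141, -0.008, 2.694]
wrist_force: [0.2, 0.7, -0.1]
width: 0.0661
finger_force: 0.0
```

```bash
python3 -c "
from h import *
from bench import *
s=snapshot('wrist');P=pts(s);Z=P[...,2];h=cv2.cvtColor(s['img'],cv2.COLOR_RGB2HSV)
m=(Z>.012)&(Z<.024)&(np.hypot(P[...,0]-.474,P[...,1]+.305)<.12)&(h[...,1]<40)&(h[...,2]>100);q=P[m][:,:2].astype(np.float32);print(len(q),cv2.minEnclosingCircle(q),np.median(Z[m]))
m=(Z>.045)&(Z<.06)&(np.hypot(P[...,0]-.474,P[...,1]+.305)<.05);q=P[m];print(len(q),q.mean(0) if len(q) else 0)
plan((.474,-.3045,.09,2.7),(.474,-.3045,.0285,2.7))"
```

```text
21693 ((0.47401875257492065, -0.30505290627479553), 0.09403170645236969) 0.017187063040317283
686 [ 0.47287179 -0.30431444  0.05173669]
now [ 0.4701 -0.3027  0.191 ] [ 3.14  -0.007  2.696] j6 [-0.67  0.12  1.37  0.    1.67 -1.8 ] t 35.5 w 0.0661
(0.474, -0.3045, 0.09, 2.7) -> [-0.005, -0.0001, 0.101] [0.002, -0.007, -0.004] dist 0.101 rows 3
(0.474, -0.3045, 0.0285, 2.7) -> [0.0, -0.0, 0.0615] [0.0, 0.0, 0.0] dist 0.062 rows 2
```

Call:
carry_out([
  [-0.002,0,0.025,0,0,0],
  [-0.004,0,0.055,0,0,0],
  [-0.004,0,0.085,0,0,0],
  [-0.004,0,0.101,0,0,0],
  [-0.004,0,0.101,0,0,0],
])

```text
time: 36.0
tool_pos: [0.4732, -0.3, 0.0905]
ee_rot: [3.139, -0.008, 2.702]
wrist_force: [-0.8, 0.3, -0.7]
width: 0.0661
finger_force: 0.0
```

Call:
carry_out([
  [0,0,0.015,0,0,0],
  [0,0,0.03,0,0,0],
  [0,0,0.045,0,0,0],
  [0,0,0.055,0,0,0],
  [0,0,0.055,0,0,0],
])

```text
time: 36.5
tool_pos: [0.474, -0.3023, 0.037]
ee_rot: [3.141, -0.004, 2.7]
wrist_force: [-0.2, 0.4, -0.6]
width: 0.0659
finger_force: 0.0
```

Call:
carry_out([
  [0,0,0,0,0,0],
  [0,0,0,0,0,0],
  [0,0,0,0,0,0],
  [0,0,0,0,0,0],
  [0,0,0,0,0,0],
])

```text
time: 37.0
tool_pos: [0.4755, -0.3034, 0.0399]
ee_rot: [-3.142, 0.001, 2.7]
wrist_force: [-0.2, 0.4, -0.7]
width: 0.0659
finger_force: 0.0
```

Call:
carry_out([
  [0,-0.0015,0.005,0,0,0],
  [0,-0.0015,0.01,0,0,0],
  [0,-0.0015,0.0115,0,0,0],
  [0,-0.0015,0.0115,0,0,0],
  [0,-0.0015,0.0115,0,0,0],
])

```text
time: 37.5
tool_pos: [0.4746, -0.3046, 0.0278]
ee_rot: [3.141, -0.0, 2.7]
wrist_force: [-0.2, -0.3, -0.4]
width: 0.0654
finger_force: 0.0
```

Call:
carry_out([
  [0,0,0,0,0,0],
  [0,0,0,0,0,0],
  [0,0,0,0,0,0],
  [0,0,0,0,0,0],
  [0,0,0,0,0,0],
], jaw=0)

```text
time: 38.0
tool_pos: [0.4746, -0.3047, 0.028]
ee_rot: [-3.142, 0.0, 2.7]
wrist_force: [0.8, 0.8, 0.3]
width: 0.0291
finger_force: 30.0
```

Call:
carry_out([
  [0,0,0,0,0,0],
  [0,0,0,0,0,0],
  [0,0,-0.01,0,0,0],
  [0,0,-0.02,0,0,0],
  [0,0,-0.03,0,0,0],
])

```text
time: 38.5
tool_pos: [0.4745, -0.3045, 0.0586]
ee_rot: [3.141, -0.0, 2.7]
wrist_force: [-0.4, -0.2, -2.4]
width: 0.0292
finger_force: 30.0
```

```bash
python3 -c "
from h import *
plan((.474,-.3045,.17,2.7),(.46,-.1,.17,2.7),(.46,.1,.17,2.7),(.459,.305,.17,2.7))"
```

```text
now [ 0.4745 -0.3045  0.0586] [ 3.141 -0.     2.7  ] j6 [-0.67  0.19  1.55  0.    1.4  -1.8 ] t 38.5 w 0.0292
(0.474, -0.3045, 0.17, 2.7) -> [0.0005, -0.0002, -0.1114] [0.0, -0.0, -0.0] dist 0.111 rows 3
(0.46, -0.1, 0.17, 2.7) -> [0.1001, 0.1789, 0.0] [0.0, 0.0, 0.0] dist 0.205 rows 5
(0.46, 0.1, 0.17, 2.7) -> [0.0855, 0.1808, 0.0] [0.0, 0.0, 0.0] dist 0.2 rows 4
(0.459, 0.305, 0.17, 2.7) -> [0.0885, 0.1849, 0.0] [0.0, 0.0, 0.0] dist 0.205 rows 5
```

Call:
carry_out([
  [0,0,-0.02,0,0,0],
  [0,0,-0.045,0,0,0],
  [0,0,-0.075,0,0,0],
  [0,0,-0.1,0,0,0],
  [0,0,-0.11,0,0,0],
])

```text
time: 39.0
tool_pos: [0.4759, -0.3056, 0.1723]
ee_rot: [-3.14, 0.007, 2.7]
wrist_force: [0.3, 0.2, -2.3]
width: 0.0298
finger_force: 30.0
```

Call:
carry_out([
  [0.012,0.02,0,0,0,0],
  [0.033,0.06,0,0,0,0],
  [0.055,0.1,0,0,0,0],
  [0.077,0.139,0,0,0,0],
  [0.1,0.179,0,0,0,0],
])

```text
time: 39.5
tool_pos: [0.46, -0.0984, 0.1674]
ee_rot: [3.141, -0.001, 2.699]
wrist_force: [0.4, 0.2, -1.6]
width: 0.0295
finger_force: 30.0
```

Call:
carry_out([
  [0.017,0.036,0,0,0,0],
  [0.034,0.072,0,0,0,0],
  [0.051,0.108,0,0,0,0],
  [0.068,0.144,0,0,0,0],
  [0.085,0.18,0,0,0,0],
])

```text
time: 40.0
tool_pos: [0.4602, 0.1006, 0.1676]
ee_rot: [-3.141, -0.0, 2.7]
wrist_force: [2.1, -0.4, -3.0]
width: 0.0295
finger_force: 30.0
```

Call:
carry_out([
  [0.017,0.036,0,0,0,0],
  [0.034,0.072,0,0,0,0],
  [0.051,0.108,0,0,0,0],
  [0.068,0.144,0,0,0,0],
  [0.085,0.178,0,0,0,0],
])

```text
time: 40.5
tool_pos: [0.4595, 0.2979, 0.1674]
ee_rot: [-3.141, -0.001, 2.7]
wrist_force: [0.9, 0.0, -2.7]
width: 0.0296
finger_force: 30.0
```

```bash
python3 -c "
from h import *
plan((.459,.305,.17,2.7))"
```

```text
now [0.4595 0.2979 0.1674] [-3.141e+00 -1.000e-03  2.700e+00] j6 [ 0.47  0.09  1.44 -0.    1.61 -0.66] t 40.5 w 0.0296
(0.459, 0.305, 0.17, 2.7) -> [0.0035, 0.0062, -0.0026] [-0.001, -0.001, 0.0] dist 0.008 rows 1
```

Call:
carry_out([
  [0.003,0.006,0,0,0,0],
  [0.003,0.006,0.01,0,0,0],
  [0.003,0.006,0.02,0,0,0],
  [0.003,0.006,0.03,0,0,0],
  [0.003,0.006,0.035,0,0,0],
])

```text
time: 41.0
tool_pos: [0.4593, 0.3012, 0.1308]
ee_rot: [-3.139, -0.002, 2.698]
wrist_force: [-0.6, 0.0, -3.0]
width: 0.0296
finger_force: 30.0
```

Call:
carry_out([
  [0,0,0,0,0,0],
  [0,0,0,0,0,0],
  [0,0,0,0,0,0],
  [0,0,0,0,0,0],
  [0,0,0,0,0,0],
])

```text
time: 41.5
tool_pos: [0.4602, 0.3031, 0.1335]
ee_rot: [3.141, 0.001, 2.7]
wrist_force: [0.9, 0.9, -2.3]
width: 0.0296
finger_force: 30.0
```

```bash
python3 -c "
from h import *
plan((.459,.305,.13,2.7))
from bench import *
s=snapshot('scene');cv2.imwrite('pics/s7.png',cv2.resize(s['img'][110:215,360:465,::-1],None,fx=5,fy=5))
P=pts(s);Z=P[...,2];h=cv2.cvtColor(s['img'],cv2.COLOR_RGB2HSV)
m=(Z>.10)&(Z<.14)&(np.hypot(P[...,0]-.459,P[...,1]-.305)<.12)&(h[...,1]<40)&(h[...,2]>110);q=P[m];A=np.c_[q[:,:2],np.ones(len(q))];print(len(q),q.mean(0),np.linalg.lstsq(A,q[:,2],rcond=None)[0])
"
```

```text
now [0.4602 0.3031 0.1335] [3.141e+00 1.000e-03 2.700e+00] j6 [ 0.48  0.11  1.48  0.    1.54 -0.65] t 41.5 w 0.0296
(0.459, 0.305, 0.13, 2.7) -> [0.0019, 0.0012, 0.0035] [0.001, 0.001, -0.0] dist 0.004 rows 1
1585 [0.47290825 0.2997428  0.12352893] [-0.00347271  0.00230625  0.12447992]
```

View pics/s7.png

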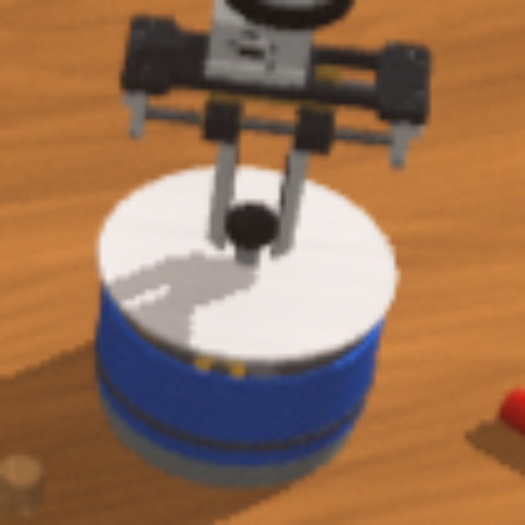

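The lid is held level above the bowl (crop centre ~(248,262)), with the brass just visible under its rim at (220,365). Lowering to seat it.

Call:
carry_out([
  [0.002,0.001,0.003,0,0,0],
  [0.002,0.001,0.006,0,0,0],
  [0.002,0.001,0.009,0,0,0],
  [0.002,0.001,0.012,0,0,0],
  [0.002,0.001,0.014,0,0,0],
])

```text
time: 42.05
tool_pos: [0.4584, 0.3046, 0.1184]
ee_rot: [-3.141, -0.0, 2.7]
wrist_force: [-0.1, -0.0, -2.1]
width: 0.0293
finger_force: 30.0
```

Call:
carry_out([
  [0,0,0.002,0,0,0],
  [0,0,0.004,0,0,0],
  [0,0,0.005,0,0,0],
  [0,0,0.005,0,0,0],
  [0,0,0.005,0,0,0],
])

```text
time: 42.55
tool_pos: [0.4587, 0.3047, 0.114]
ee_rot: [3.141, 0.0, 2.7]
wrist_force: [-0.3, -0.0, -2.3]
width: 0.0294
finger_force: 30.0
```

Call:
carry_out([
  [0,0,0.001,0,0,0],
  [0,0,0.0015,0,0,0],
  [0,0,0.002,0,0,0],
  [0,0,0.002,0,0,0],
  [0,0,0.002,0,0,0],
])

```text
time: 43.05
tool_pos: [0.4587, 0.3048, 0.114]
ee_rot: [3.14, 0.001, 2.7]
wrist_force: [-3.7, -1.8, 6.0]
width: 0.0292
finger_force: 30.0
```

Call:
carry_out([
  [0,0,0,0,0,0],
  [0,0,0,0,0,0],
  [0,0,0,0,0,0],
  [0,0,0,0,0,0],
  [0,0,0,0,0,0],
], jaw=1)

```text
time: 43.55
tool_pos: [0.4586, 0.3047, 0.1118]
ee_rot: [-3.142, -0.0, 2.7]
wrist_force: [-0.5, -0.0, -1.1]
width: 0.0659
finger_force: 0.0
```

Call:
carry_out([
  [0,0,0,0,0,0],
  [0,0,-0.02,0,0,0],
  [0,0,-0.06,0,0,0],
  [0,0,-0.1,0,0,0],
  [0,0,-0.14,0,0,0],
])

```text
time: 44.05
tool_pos: [0.4584, 0.3046, 0.2533]
ee_rot: [-3.141, -0.0, 2.7]
wrist_force: [0.9, 0.8, -0.5]
width: 0.0942
finger_force: 0.0
```

```bash
python3 - <<'E'
from h import *
from bench import *
s=snapshot('wrist');P=pts(s);Z=P[...,2]
m=(Z>.095)&(Z<.125)&(np.hypot(P[...,0]-.459,P[...,1]-.305)<.12);q=P[m];A=np.c_[q[:,:2],np.ones(len(q))];print('lid',len(q),cv2.minEnclosingCircle(q[:,:2].astype(np.float32)),np.median(q[:,2]),np.linalg.lstsq(A,q[:,2],rcond=None)[0])
plan((.55,.15,.27,3.14),(.58,.03,.27,-2.9))
T=pickle.load(open('t6.pkl','rb'));S=pickle.load(open('s6.pkl','rb'))
k=lambda h:h[...,2]<70
for s,b in((T,(322,150,334,163)),(S,(316,215,345,245))):
    try:m,c,st=blob(s,k,b);print('ball',c,st)
    except Exception as e:print(e)
cv2.imwrite('pics/s6.png',cv2.resize(S['img'][190:265,290:370,::-1],None,fx=7,fy=7,interpolation=cv2.INTER_CUBIC))
E
```

```text
lid 24805 ((0.4584340751171112, 0.3047730028629303), 0.0939922034740448) 0.1031719284254977 [ 0.00026685 -0.00011912  0.1030898 ]
now [0.4609 0.306  0.2619] [3.131 0.008 2.7  ] j6 [ 0.48  0.08  1.27  0.    1.78 -0.65] t 44.1 w 0.0939
(0.55, 0.15, 0.27, 3.14) -> [-0.1473, -0.1028, -0.008] [0.009, 0.01, -0.44] dist 0.18 rows 4
(0.58, 0.03, 0.27, -2.9) -> [-0.0302, -0.12, -0.0] [0.0, 0.0, -0.243] dist 0.124 rows 3
ball [327.19565217 155.7173913 ] [324 152   8   8  46]
ball [331.24137931 229.37931034] [323 225  15  10  87]
```

The lid is seated level (disc top 0.103, as at the start). Next I'll look closely at the lever and pointer from above.

Call:
carry_out([
  [-0.03,-0.02,-0.01,0,0,-0.09],
  [-0.06,-0.042,-0.01,0,0,-0.18],
  [-0.09,-0.063,-0.01,0,0,-0.27],
  [-0.12,-0.084,-0.01,0,0,-0.36],
  [-0.147,-0.103,-0.01,0,0,-0.44],
], jaw=0.6)

```text
time: 44.6
tool_pos: [0.5481, 0.1472, 0.2618]
ee_rot: [-3.142, 0.0, -3.14]
wrist_force: [-0.3, -0.3, -0.0]
width: 0.0581
finger_force: 0.0
```

Call:
carry_out([
  [-0.02,-0.035,0,0,0,-0.06],
  [-0.04,-0.07,0,0,0,-0.12],
  [-0.06,-0.105,0,0,0,-0.18],
  [-0.08,-0.14,0,0,0,-0.24],
  [-0.1,-0.155,0,0,0,-0.24],
])

```text
time: 45.1
tool_pos: [0.6478, -0.0098, 0.2615]
ee_rot: [-3.141, -0.001, -2.906]
wrist_force: [0.3, 0.3, 0.2]
width: 0.0567
finger_force: 0.0
```

Call:
carry_out([
  [0,0,0.01,0,0,0],
  [0,0,0.03,0,0,0],
  [0,0,0.05,0,0,0],
  [0,0,0.05,0,0,0],
  [0,0,0.05,0,0,0],
])

```text
time: 45.6
tool_pos: [0.6464, -0.0054, 0.2115]
ee_rot: [3.141, -0.001, -2.902]
wrist_force: [0.6, 0.6, 0.4]
width: 0.0563
finger_force: 0.0
```

```bash
python3 - <<'E'
from h import *
from bench import *
s=snapshot('wrist');pickle.dump(s,open('w8.pkl','wb'));plan()
for n,X in(('ball',(.68,0,.121)),('tip',(.635,-.035,.106))):print(n,proj(s,X))
cv2.imwrite('pics/w8.png',s['img'][:,:,::-1])
E
```

```text
now [ 0.647  -0.0056  0.2128] [-3.142e+00  1.000e-03 -2.903e+00] j6 [-0.1   0.3   1.1   0.    1.73 -1.91] t 45.65 w 0.0565
ball (np.float64(313.7666747301759), np.float64(243.18061068388812))
tip (np.float64(287.06534355182976), np.float64(181.38374770726017))
```

View pics/w8.png

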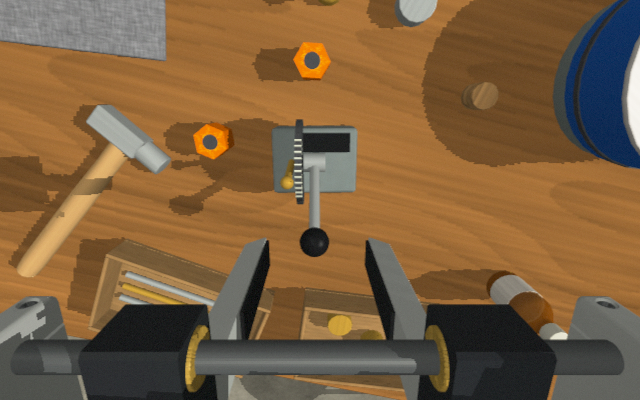

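The controller is at px (314,158), the lever ball at (314,242) at idle, and the brass pointer's ball end at (288,182). I'll calibrate with the lever at its known zero and solve for the pointer angle.

```bash
cat > lev.py <<'E'
from h import *
from scipy.optimize import least_squares
def model(p,th,r,off):
    x,y,yaw=p;a=.65-th;ex=np.array([np.cos(yaw),np.sin(yaw),0]);ey=np.array([-np.sin(yaw),np.cos(yaw),0])
    return np.array([x,y,.045])+ex*r*np.sin(a)+ey*off+np.array([0,0,r*np.cos(a)])
E
python3 - <<'E'
from lev import *
s=pickle.load(open('w8.pkl','rb'))
m,c,st=blob(s,lambda h:h[...,2]<65,(295,225,332,258));b,r=cv2.minEnclosingCircle(np.argwhere(m)[:,::-1].astype(np.float32));print('ball',c,b,r,st)
y=lambda h:(h[...,0]>14)&(h[...,0]<28)&(h[...,1]>110)&(h[...,2]>90)
m,c,st=blob(s,y,(275,150,294,192));print('ptr',c,st);print(m[st[1]:st[1]+st[3],st[0]:st[0]+st[2]])
P=pts(s);q=P[m>0];print('ptr depth pts',q[np.argsort(q[:,2])[-12:]].mean(0))
# box top corners/controller centre
Z=P[...,2];v,u=np.mgrid[:400,:640]
k=(abs(Z-.04)<.004)&(abs(u-314)<60)&(abs(v-158)<50);Q=P[k][:,:2].astype(np.float32);print('box',cv2.minAreaRect(Q))
E
```

```text
ball [313.86180124 241.81832298] (313.9838562011719, 241.6290283203125) 14.511807441711426 [300 228  29  29 644]
ptr [287.67659574 176.61702128] [280 160  14  29 235]
[[0 0 0 0 0 0 0 0 0 1 1 1 1 1]
 [0 0 0 0 0 0 0 0 0 1 1 1 1 1]
 [0 0 0 0 0 0 0 0 1 1 1 1 1 0]
 [0 0 0 0 0 0 0 0 1 1 1 1 1 1]
 [0 0 0 0 0 0 0 0 1 1 1 1 1 1]
 [0 0 0 0 0 0 0 0 1 1 1 1 1 0]
 [0 0 0 0 0 0 0 0 1 1 1 1 1 0]
 [0 0 0 0 0 0 0 1 1 1 1 1 0 0]
 [0 0 0 0 0 0 0 1 1 1 1 1 0 0]
 [0 0 0 0 0 0 0 1 1 1 1 1 0 0]
 [0 0 0 0 0 0 0 1 1 1 1 1 0 0]
 [0 0 0 0 0 0 1 1 1 1 1 0 0 0]
 [0 0 0 0 0 0 1 1 1 1 1 1 0 0]
 [0 0 0 0 0 1 1 1 1 1 1 1 1 0]
 [0 0 0 0 0 1 1 1 1 1 1 1 0 0]
 [0 0 0 0 0 1 1 1 1 1 1 1 0 0]
 [0 0 0 0 1 1 1 1 1 1 1 1 0 0]
 [0 0 0 1 1 1 1 1 1 1 1 1 0 0]
 [0 0 1 1 1 1 1 1 1 1 1 1 0 0]
 [0 1 1 1 1 1 1 1 1 1 1 1 1 0]
 [0 1 1 1 1 1 1 1 1 1 1 1 1 0]
 [1 1 1 1 1 1 1 1 1 1 1 1 1 1]
 [1 1 1 1 1 1 1 1 1 1 1 1 1 1]
 [1 1 1 1 1 1 1 1 1 1 1 1 1 1]
 [0 1 1 1 1 1 1 1 1 1 1 1 1 1]
 [0 1 1 1 1 1 1 1 1 1 1 1 1 0]
 [0 0 1 1 1 1 1 1 1 1 1 1 1 0]
 [0 0 1 1 1 1 1 1 1 1 1 1 0 0]
 [0 0 0 0 1 1 1 1 1 1 0 0 0 0]]
ptr depth pts [ 0.62999882 -0.03505419  0.13357591]
box ((0.6272796392440796, -0.01328333467245102), (0.07799232751131058, 0.08961281180381775), 14.56830883026123)
```

```bash
cat >> lev.py <<'E'
def solve(obs,yaw0=.2385):
    # obs: list of (snap, kind, px, known angle or None): kind 'ball' or 'tip'; solves base pose, pointer angle, lever angle
    def f(p):
        r=[(p[2]-yaw0)/.02]
        for s,k,px,a in obs:
            th=p[3] if k=='tip' else (a if a is not None else p[4])
            X=model(p[:3],th,*((.060,-.024) if k=='tip' else (.095,0)));r+=list((np.array(proj(s,X))-px)/(1. if s['fx']<400 else 1.))
        return r
    z=least_squares(f,[.624,-.013,yaw0,.5,.3]);return z
E
python3 - <<'E'
from lev import *
s=pickle.load(open('w8.pkl','rb'));S=pickle.load(open('s6.pkl','rb'));T=pickle.load(open('t6.pkl','rb'))
A=[(s,'ball',(314,241.6),0),(s,'tip',(286.8,182.3),None)]
z=solve(A);print('wrist',z.x.round(4),z.fun.round(2))
# scene / top tip + ball
y=lambda h:(h[...,0]>14)&(h[...,0]<28)&(h[...,1]>130)&(h[...,2]>110)
k=lambda h:h[...,2]<60
out=[]
for t,n in((S,'S'),(T,'T')):
    u,v=proj(t,model(z.x[:3],z.x[3],.06,-.024));m,c,st=blob(t,y,(int(u)-5,int(v)-6,int(u)+6,int(v)+8));print(n,'tip pred',(round(u,1),round(v,1)),'blob',c,st);print(m[st[1]:st[1]+st[3],st[0]:st[0]+st[2]])
    u,v=proj(t,model(z.x[:3],0,.095,0));m,c,st=blob(t,k,(int(u)-6,int(v)-6,int(u)+8,int(v)+8));print(n,'ball pred',(round(u,1),round(v,1)),'blob',c,st)
E
```

```text
wrist [ 0.6228 -0.0137  0.2383  0.5158  0.3   ] [-0.01  0.01 -0.   -0.01  0.  ]
S tip pred (np.float64(317.1), np.float64(224.9)) blob [317.78571429 224.92857143] [316 223   4   5  14]
[[0 0 1 1]
 [0 1 1 1]
 [1 1 1 1]
 [1 1 1 1]
 [0 0 1 0]]
S ball pred (np.float64(333.1), np.float64(229.7)) blob [332.32394366 229.54929577] [327 225  11  10  71]
T tip pred (np.float64(339.0), np.float64(171.4)) blob [339.5        171.85714286] [338 170   4   5  14]
[[0 1 1 0]
 [1 1 1 1]
 [1 1 1 1]
 [0 1 1 0]
 [0 1 1 0]]
T ball pred (np.float64(326.8), np.float64(155.8)) blob [327.35294118 155.82352941] [324 152   7   8  34]
```

The solution fits all three cameras: pointer ≈ 0.516 rad. Now moving the shut fingers behind the ball to pull it.

```bash
python3 -c "
from h import *
plan((.7248,.0111,.2,-2.903),(.7248,.0111,.118,-2.903),(.6666,-.0033,.118,-2.903))"
```

```text
now [ 0.647  -0.0056  0.2128] [-3.142e+00  1.000e-03 -2.903e+00] j6 [-0.1   0.3   1.1   0.    1.73 -1.91] t 45.65 w 0.0565
(0.7248, 0.0111, 0.2, -2.903) -> [-0.0795, -0.0022, 0.0128] [-0.0, 0.001, 0.0] dist 0.081 rows 2
(0.7248, 0.0111, 0.118, -2.903) -> [0.0, -0.0, 0.082] [0.0, 0.0, 0.0] dist 0.082 rows 2
(0.6666, -0.0033, 0.118, -2.903) -> [0.06, -0.0002, -0.0] [0.0, 0.0, 0.0] dist 0.06 rows 2
```

Call:
carry_out([
  [-0.03,-0.001,0,0,0,0],
  [-0.06,-0.002,0,0,0,0],
  [-0.08,-0.002,0,0,0,0],
  [-0.08,-0.002,0,0,0,0],
  [-0.08,-0.002,0.012,0,0,0],
], jaw=0)

```text
time: 46.15
tool_pos: [0.7264, 0.0107, 0.203]
ee_rot: [-3.14, 0.005, -2.903]
wrist_force: [0.8, 0.2, 1.2]
width: 0.02
finger_force: 0.0
```

Call:
carry_out([
  [0,0,0,0,0,0],
  [0,0,0,0,0,0],
  [0,0,0.03,0,0,0],
  [0,0,0.06,0,0,0],
  [0,0,0.08,0,0,0],
])

```text
time: 46.65
tool_pos: [0.724, 0.0104, 0.1184]
ee_rot: [3.141, -0.002, -2.904]
wrist_force: [-1.0, -0.8, -0.3]
width: 0.0003
finger_force: 0.0
```

Call:
carry_out([
  [0,0,0,0,0,0],
  [0,0,0,0,0,0],
  [0,0,0,0,0,0],
  [0,0,0,0,0,0],
  [0,0,0,0,0,0],
])

```text
time: 47.15
tool_pos: [0.7261, 0.0105, 0.1218]
ee_rot: [-3.141, 0.003, -2.903]
wrist_force: [0.0, -0.3, -0.4]
width: 0.0004
finger_force: 0.0
```

```bash
python3 -c "
from h import *
plan((.6685,-.003,.118,-2.903))"
```

```text
now [0.7261 0.0105 0.1218] [-3.141e+00  3.000e-03 -2.903e+00] j6 [-0.06  0.51  1.01  0.    1.62 -1.87] t 47.15 w 0.0004
(0.6685, -0.003, 0.118, -2.903) -> [0.0592, 0.0005, 0.0036] [-0.001, 0.003, -0.0] dist 0.059 rows 2
```

Call:
carry_out([
  [0.015,0,0,0,0,0],
  [0.03,0,0,0,0,0],
  [0.042,0,0,0,0,0],
  [0.052,0,0,0,0,0],
  [0.06,0,0,0,0,0],
])

```text
time: 47.65
tool_pos: [0.6686, -0.0034, 0.1227]
ee_rot: [-3.14, 0.006, -2.903]
wrist_force: [3.1, 1.6, 2.2]
width: 0.001
finger_force: 1.6
```

Call:
carry_out([
  [0.001,0,0,0,0,0],
  [0.002,0,0,0,0,0],
  [0.002,0,0,0,0,0],
  [0.002,0,0,0,0,0],
  [0.002,0,0,0,0,0],
])

```text
time: 48.15
tool_pos: [0.665, -0.0041, 0.1193]
ee_rot: [3.141, -0.001, -2.903]
wrist_force: [1.3, -0.5, 1.7]
width: 0.0008
finger_force: 1.0
```

```bash
cat > meas.py <<'E'
from lev import *
from bench import *
import sys
o=get_obs();p=o['tool_pos'];e=np.array([np.cos(.2383),np.sin(.2383)]);print('finger xp',(p[:2]-[.6228,-.0137])@e,'z',p[2],o['wrist_force'].round(1))
base=(.6228,-.0137,.2383);s0=pickle.load(open('w8.pkl','rb'))
for n in sys.argv[1:]:
    s=snapshot(n);pickle.dump(s,open(n+'_m.pkl','wb'));g=float('nan')
    best=min(np.linspace(0,1,5),key=lambda t:0)
    h=s['img'].max(2);P=pts(s);m=((h<65)&(abs(P[...,2]-.138)<.022)&(np.hypot(P[...,0]-.645,P[...,1]+.008)<.05)).astype(np.uint8)
    k,l,st,c=cv2.connectedComponentsWithStats(m);i=1+np.argmax(st[1:,4])
    b,r=cv2.minEnclosingCircle(np.argwhere(l==i)[:,::-1].astype(np.float32))
    th=least_squares(lambda t:np.array(proj(s,model(base,t[0],.095,0)))-b,[.4]);print(n,'ball',np.round(b,1),round(r,1),st[i],'theta',th.x.round(4),'res',th.fun.round(1))
    u,v=proj(s,model(base,.516,.06,-.024));print('tip pred',round(u,1),round(v,1))
E
python3 meas.py wrist scene
```

```text
finger xp 0.04327812126182214 z 0.11928847861898227 [ 1.3 -0.5  1.7]
wrist ball [316.5 239.5] 35.6 [ 294  204   49   72 2009] theta [0.3487] res [1.5 0. ]
tip pred 277.8 187.7
scene ball [324.5 217.5] 2.5 [324 215   2   6  11] theta [0.4464] res [ 2.  -1.2]
tip pred 317.1 224.9
```

```bash
python3 - <<'E'
from lev import *
s=pickle.load(open('wrist_m.pkl','rb'))
P=pts(s);q=P[(s['img'].max(2)<75)&(s['range_z']>0)];q=q[np.linalg.norm(q-model((.6228,-.0137,.2383),.42,.095,0),axis=1)<.02]
f=lambda c:np.linalg.norm(q-c,axis=1)-.013
z=least_squares(f,[.645,-.008,.138],loss='soft_l1',f_scale=.001);e=np.array([np.cos(.2383),np.sin(.2383)])
c=z.x;xp=(c[:2]-[.6228,-.0137])@e;print(len(q),c.round(4),'rms',np.sqrt((z.fun**2).mean()),'theta',.65-np.arctan2(xp,c[2]-.045),'r',np.hypot(xp,c[2]-.045))
cv2.imwrite('pics/w9.png',s['img'][100:320,180:450,::-1].repeat(2,0).repeat(2,1))
u,v=proj(s,model((.6228,-.0137,.2383),.42,.095,0));print('pred ball@.42',u,v)
E
```

```text
2016 [ 0.644  -0.009   0.1368] rms 0.0009603487879244737 theta 0.4173861859090885 r 0.09433064237535416
pred ball@.42 318.06388343426386 229.10635397981957
```

View pics/w9.png

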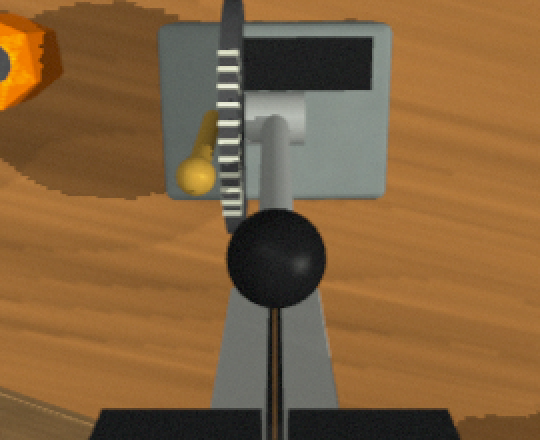

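The ball is at crop (277,258) and the pointer's ball end at (196,175). Both match the model: lever 0.418, pointer 0.516. That leaves about 9 mm to pull.

Call:
carry_out([
  [0.002,0,0,0,0,0],
  [0.004,0,0,0,0,0],
  [0.006,0,0,0,0,0],
  [0.008,0,0,0,0,0],
  [0.008,0,0,0,0,0],
])

```text
time: 48.75
tool_pos: [0.6569, -0.0061, 0.12]
ee_rot: [3.142, -0.001, -2.904]
wrist_force: [1.2, 0.8, 0.6]
width: 0.0002
finger_force: 0.8
```

Call:
carry_out([
  [0,0,0,0,0,0],
  [0,0,0,0,0,0],
  [0,0,0,0,0,0],
  [0,0,0,0,0,0],
  [0,0,0,0,0,0],
])

```text
time: 49.25
tool_pos: [0.657, -0.0061, 0.1196]
ee_rot: [3.141, -0.001, -2.903]
wrist_force: [0.8, 0.2, 0.5]
width: 0.0006
finger_force: 0.2
```

```bash
cat > sph.py <<'E'
from lev import *
from bench import *
o=get_obs();e=np.array([np.cos(.2383),np.sin(.2383)]);B=(.6228,-.0137,.2383)
print('finger xp',(o['tool_pos'][:2]-B[:2])@e,'z',o['tool_pos'][2])
s=snapshot('wrist');P=pts(s);q=P[(s['img'].max(2)<75)&(s['range_z']>0)];q=q[np.linalg.norm(q-model(B,.5,.095,0),axis=1)<.022]
z=least_squares(lambda c:np.linalg.norm(q-c,axis=1)-.013,[.638,-.01,.139],loss='soft_l1',f_scale=.001)
c=z.x;xp=(c[:2]-B[:2])@e;print(len(q),c.round(4),'theta sphere',.65-np.arctan2(xp,c[2]-.045))
g=cv2.medianBlur(cv2.cvtColor(s['img'],cv2.COLOR_RGB2GRAY),3);print([proj(s,model(B,t,.095,0)) for t in(.48,.516)])
h=cv2.HoughCircles(g,cv2.HOUGH_GRADIENT,1,50,param1=100,param2=15,minRadius=12,maxRadius=30)
if h is not None:
    u0=np.array(proj(s,model(B,.5,.095,0)))
    for x in h[0]:
        if np.hypot(*(x[:2]-u0))<12:print('hough',x,'theta',least_squares(lambda t:np.array(proj(s,model(B,t[0],.095,0)))-x[:2],[.5]).x)
m,c,st=blob(s,lambda h:(h[...,0]>14)&(h[...,0]<28)&(h[...,1]>110)&(h[...,2]>90),tuple(int(w) for w in np.r_[np.array(proj(s,model(B,.516,.06,-.024)))-10,np.array(proj(s,model(B,.516,.06,-.024)))+10]))
print('tip',proj(s,model(B,.516,.06,-.024)),c,st)
E
python3 sph.py
```

```text
finger xp 0.03503894147462281 z 0.11957472803684488
2068 [ 0.6359 -0.011   0.1383] theta sphere 0.5077471749201676
[(np.float64(318.06165011320167), np.float64(234.48482768106373)), (np.float64(318.07096344799726), np.float64(228.71669493672013))]
hough [318.5 229.5  25.7] theta [0.51119472]
tip (np.float64(278.3261904920743), np.float64(200.75143080558573)) [278.09148265 200.03785489] [269 190  19  20 317]
```

Call:
carry_out([
  [0.0004,0,0,0,0,0],
  [0.0007,0,0,0,0,0],
  [0.0007,0,0,0,0,0],
  [0.0007,0,0,0,0,0],
  [0.0007,0,0,0,0,0],
])

```text
time: 49.8
tool_pos: [0.6567, -0.0061, 0.1198]
ee_rot: [3.141, -0.0, -2.903]
wrist_force: [1.6, 1.2, -0.7]
width: 0.0005
finger_force: 0.7
```

```bash
python3 sph.py
```

```text
finger xp 0.03469813622768917 z 0.11980338196711351
2065 [ 0.6357 -0.0111  0.1384] theta sphere 0.5104660556159093
[(np.float64(318.0572802758507), np.float64(234.9825401256516)), (np.float64(318.0668252088453), np.float64(229.23313124890925))]
hough [318.5 229.5  25.7] theta [0.51436311]
tip (np.float64(278.3917862056161), np.float64(201.174524505864)) [278.02839117 200.94321767] [268 191  20  20 317]
```

Call:
carry_out([
  [-0.01,0,0,0,0,0],
  [-0.03,0,0,0,0,0],
  [-0.03,0,-0.03,0,0,0],
  [-0.03,0,-0.07,0,0,0],
  [-0.01,0,-0.1,0,0,0],
])

```text
time: 50.35
tool_pos: [0.6679, -0.0034, 0.221]
ee_rot: [-3.141, 0.001, -2.903]
wrist_force: [0.6, -0.5, 0.2]
width: 0.0003
finger_force: 0.0
```

Call:
carry_out([
  [-0.01,0,0,0,0,0],
  [-0.01,0,0,0,0,0],
  [-0.01,0,0,0,0,0],
  [-0.01,0,0,0,0,0],
  [-0.01,0,0,0,0,0],
], jaw=0.5)

```text
time: 50.85
tool_pos: [0.6756, -0.0014, 0.2184]
ee_rot: [3.141, -0.003, -2.903]
wrist_force: [-0.2, -0.6, 0.5]
width: 0.0371
finger_force: 0.0
```

```bash
python3 sph.py; python3 - <<'E'
from lev import *
from bench import *
s0=pickle.load(open('w8.pkl','rb'));s=snapshot('wrist');S=snapshot('scene');T=snapshot('top')
B=(.6228,-.0137,.2383)
k=lambda h:h[...,2]<65
y=lambda h:(h[...,0]>14)&(h[...,0]<28)&(h[...,1]>110)&(h[...,2]>90)
for n,t,d in(('w',s,20),('S',S,6),('T',T,6)):
    u,v=proj(t,model(B,.516,.095,0));m,c,st=blob(t,k,(int(u)-d,int(v)-d,int(u)+d,int(v)+d));b,r=cv2.minEnclosingCircle(np.argwhere(m)[:,::-1].astype(np.float32))
    print(n,'pred',(round(u,1),round(v,1)),'c',c.round(1),'b',b,r,st,'theta',[least_squares(lambda q:np.array(proj(t,model(B,q[0],.095,0)))-w,[.5]).x.round(3) for w in(c,b)])
cv2.imwrite('pics/f.png',np.hstack([cv2.resize(S['img'][120:270,240:440,::-1],(400,300)),cv2.resize(T['img'][140:290,180:380,::-1],(400,300))]))
E
```

```text
finger xp 0.054215827722744844 z 0.21840791455155042
849 [ 0.6354 -0.0113  0.1383] theta sphere 0.5138009404421284
[(np.float64(317.4508540968038), np.float64(163.92874802287824)), (np.float64(317.45411594871354), np.float64(159.74332969711054))]
hough [317.5 160.5  15.9] theta [0.50955282]
tip (np.float64(289.9334347441449), np.float64(147.96100943676254)) [289.9695122  146.30487805] [284 137  13  18 164]
w pred (np.float64(317.5), np.float64(159.5)) c [316.3 160. ] b (315.1822814941406, 161.6160888671875) 18.82822608947754 [300 143  34  33 872] theta [array([0.512]), array([0.498])]
S pred (np.float64(325.4), np.float64(214.5)) c [325.6 214.8] b (325.7727355957031, 214.84091186523438) 4.2303643226623535 [322 211   9   9  58] theta [array([0.503]), array([0.5])]
T pred (np.float64(330.8), np.float64(170.1)) c [331.5 170.1] b (331.60638427734375, 169.03192138671875) 5.221428871154785 [328 164   8  11  55] theta [array([0.52]), array([0.491])]
```

View pics/f.png

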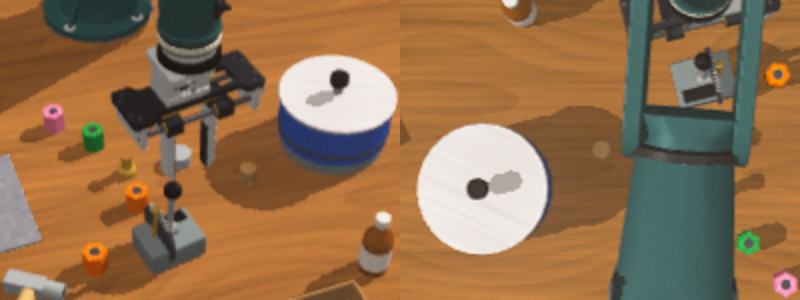

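Lever ≈ 0.512 against pointer ≈ 0.516, within the measuring noise. The lid sits squarely on the bowl, no brass blank is left on the bench, and the gripper is clear of everything. Handing in.

```bash
python3 -c "
from bench import *
print(close_job())"
```

```text
the job is handed in; nothing more can be done
None
```

I handed the job in at about 51 s of the 210 s limit. The lever was pushed back to idle first, all three brass blanks are in the bowl with the lid seated level on it, and the lever reads about 0.51 rad against the pointer's 0.52. The hand-in returned no verdict.

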